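# Clear the tint-sample turret into the oak crate

## Robot

A 6-joint arm with a two-finger parallel gripper is mounted at the origin on the work surface. World frame = base frame: x ahead of the robot, y to its left, z up, the work surface at z = 0. Lengths are in m, angles in rad, forces in N, time in s.
With the tool pointing down it reaches from about 0.3 to 0.825 m from the base axis. Payload 5.4 kg.
Tool frame: the origin (TCP) lies midway between the tips of the shut fingers; the grasp point (between the pads) lies 19 mm behind it (tcp_to_grasp is the distance from the TCP to the grasp point, in m); z points along the fingers, x is the direction in which the jaws open and shut, and the axes are right-handed (so a half turn about z gives the same grasp; the last joint's range is limited). The gripper opens to 92 mm and grips with 3 to 60 N. Pads are 20 mm wide; open, the fingers measure 128 mm over their backs; the gripper's body (75 mm by 189 mm) begins 69 mm behind the grasp point.
Start: joints at [1.003, 0.158, 1.597, -0, 1.386, -0.21], TCP at [0.201, 0.539, 0.215] pointing down, gripper open.
Joint ranges: [-2.91, 2.91], [-0.94, 2.29], [0.18, 2.7], [-1.29, 4.43], [0.17, 2.64], [-3, 3]. Speed limits (rad/s): [2.57, 2.57, 3.14, 3.14, 3.14, 3.14].

## Interface

Orientations are given as a unit quaternion [x, y, z, w].
In Python, from cell import * gives the robot as it stands. The module is installed in compiled form; this text tells all that it offers.
- The arm moves only by the shell command python3 -m pendant 'ROWS' [FORCE]. ROWS is JSON, a list of rows, each a list of 3 entries, a list of its own where there are three numbers: the closure in counts, from 0 (fully open) to 255 (shut), then the shift along the tool's x, y, z in m, then the turn, a rotation vector about the tool's x, y, z in rad. In form: [[jaw, [dx, dy, dz], [ax, ay, az]], ...]. A call has 1 to 5 rows; each row is the pose to reach, as a shift and turn from the pose commanded when the call began, along the tool's axes at that moment; what a row does not reach only later rows make up. A row lasts 1/12 s, in which the tool goes at most 41.7 mm and 7.16 degrees, less where a joint would pass 70% of its speed; a pose out of reach is approached as far as the arm can. A call with a gripper value outside its range is refused whole. The fingers move at their own pace and stop on an object; FORCE is the grip in N (left out, the last holds). Time passes only in rows, so rows that repeat a pose let the fingers close. It gives the time, the measured TCP pose, the force and the opening at its end, in the units of the state.
- state(): the state, without advancing time (a new reading comes with each control period).
- camera(name): name is "side" or "top"; returns a dict with "frame" (480x640x3 uint8, red, green, blue), "mtx" (3x3 intrinsics, pixels), "R" (3x3) and "t" (3): a world point X has camera coordinates R X + t. Camera axes: x right, y down, z forward; pixel columns grow to the right and rows downward; lengths in m; the calibration is good to about 2 mm. A picture is of the moment at which its call begins. There is no depth.
- sign_off(): hands the job in, once; it reports no verdict.
The state is a dict: "clock": time; "joints": joint angles; "joint_velocities": joint speeds; "joint_torque": joint torques, N m; "position": TCP position; "ee_rot": TCP orientation; "contact_force": force on the tool from outside, world axes, zero at the start; "wrist_torque": the same for the moment, N m; "gripper_width": finger opening in m.
Only numpy, scipy, OpenCV 4.12 (cv2) and the standard library are available. Lean on these libraries where they do the work, as an engineer would, in place of code of your own. Each camera call takes 0.05 s, during which the arm holds its last target.

## Task

Clear the glass samples off the demo turret: for each aluminium sample barrel on it, turn the turret (it has a knob) until that barrel stands at the brass index pointer, unscrew it there (anticlockwise, not anywhere else on the turret), lift it off and set it gently down upright in an empty cell of the oak crate, one barrel per cell. The black barrels already in the crate stay in it, upright, and the casement operator, nylon roller and latch keep stay where they lie; the crate may get knocked aside while you work.

Things in the scene. Friction and masses are not known exactly. Their poses are not given: they have to be found in the camera images.
- turret (a joint): turn of the sample turret about its upright axis, rad, grows anticlockwise seen from above, 0 at the start, no end stops. Stiff (0.12 N m of friction): it stays where it is left; it has no click stops
- turret_knob (a point): centre of the turret's black bar knob, on the turret's axis, 135 mm above the counter; axes turn with the turret, z up. The bar is 52 mm long along this frame's x, 14 mm thick along y, and spans 20 mm below to 15 mm above this point, on a 32 mm thick column. The turret's aluminium disc is 250 mm across, its top 55 mm up
- index (a point): the forward position: the point on the disc's top level (55 mm up), 95 mm from the turret's axis, inward of the brass index pointer on the robot's side of the dark plinth (pointer 45 to 61 mm outward of here, 56 mm tall). Fixed. A station is forward when its centre is here. The frame's -x points from the axis to the pointer
- crate: loose oak divided crate, 156 x 228 x 50 mm (x, y, z), open on top, six cells in 2 rows along x by 3 along y, each about 69 x 68 mm inside; walls 6 mm, floor 6 mm thick, 1.4 kg. Origin: centre of its underside. It can get knocked aside
- station0 (a point): centre of one of the turret's four stations, on the disc's top (55 mm up), 95 mm from the axis; axes as turret_knob. A 23 mm tall coarse brass thread stud stands here. A barrel on it, turned anticlockwise from above, turns easily and stays at its height; from 105 degrees it is free to lift straight off (26 mm clears), at 138 it meets a stop: aim for 120. Clockwise: stop at 5
- station1 (a point): centre of one of the turret's four stations, on the disc's top (55 mm up), 95 mm from the axis; axes as turret_knob. A 23 mm tall coarse brass thread stud stands here. A barrel on it, turned anticlockwise from above, turns easily and stays at its height; from 105 degrees it is free to lift straight off (26 mm clears), at 138 it meets a stop: aim for 120. Clockwise: stop at 5
- station2 (a point): centre of one of the turret's four stations, on the disc's top (55 mm up), 95 mm from the axis; axes as turret_knob. A 23 mm tall coarse brass thread stud stands here. A barrel on it, turned anticlockwise from above, turns easily and stays at its height; from 105 degrees it is free to lift straight off (26 mm clears), at 138 it meets a stop: aim for 120. Clockwise: stop at 5
- station3 (a point): centre of one of the turret's four stations, on the disc's top (55 mm up), 95 mm from the axis; axes as turret_knob. A 23 mm tall coarse brass thread stud stands here. A barrel on it, turned anticlockwise from above, turns easily and stays at its height; from 105 degrees it is free to lift straight off (26 mm clears), at 138 it meets a stop: aim for 120. Clockwise: stop at 5
- cell0 (a point): centre of the inner floor of one crate cell, 6 mm above the crate's underside; axes as the crate's
- cell1 (a point): centre of the inner floor of one crate cell, 6 mm above the crate's underside; axes as the crate's
- cell2 (a point): centre of the inner floor of one crate cell, 6 mm above the crate's underside; axes as the crate's
- cell3 (a point): centre of the inner floor of one crate cell, 6 mm above the crate's underside; axes as the crate's
- cell4 (a point): centre of the inner floor of one crate cell, 6 mm above the crate's underside; axes as the crate's
- cell5 (a point): centre of the inner floor of one crate cell, 6 mm above the crate's underside; axes as the crate's
- barrel_clear: sample barrel (None if absent): aluminium cylinder 44 mm across, 90 mm tall, with a dark ring low down and a pale clear glass disc on top, 0.18 kg. Origin: centre of its underside, z up along it. At the start it is screwed fully down on a station (origin on the disc's top, its x along turret_knob's x) by the quick thread told under the stations
- barrel_frosted: sample barrel (None if absent): aluminium cylinder 44 mm across, 90 mm tall, with a dark ring low down and a white frosted glass disc on top, 0.18 kg. Origin: centre of its underside, z up along it. At the start it is screwed fully down on a station (origin on the disc's top, its x along turret_knob's x) by the quick thread told under the stations
- barrel_bronze: sample barrel (None if absent): aluminium cylinder 44 mm across, 90 mm tall, with a dark ring low down and a dark brown bronze glass disc on top, 0.18 kg. Origin: centre of its underside, z up along it. At the start it is screwed fully down on a station (origin on the disc's top, its x along turret_knob's x) by the quick thread told under the stations
- barrel_green: sample barrel (None if absent): aluminium cylinder 44 mm across, 90 mm tall, with a dark ring low down and a green glass disc on top, 0.18 kg. Origin: centre of its underside, z up along it. At the start it is screwed fully down on a station (origin on the disc's top, its x along turret_knob's x) by the quick thread told under the stations
- kept_a: black sample barrel with a grey glass disc (None if absent), 44 mm across, 90 mm tall, 0.2 kg, already standing in a cell of the crate; origin: centre of its underside, z up
- kept_b: black sample barrel with a grey glass disc (None if absent), 44 mm across, 90 mm tall, 0.2 kg, already standing in a cell of the crate; origin: centre of its underside, z up
- kept_c: black sample barrel with a grey glass disc (None if absent), 44 mm across, 90 mm tall, 0.2 kg, already standing in a cell of the crate; origin: centre of its underside, z up
- operator: bystander: white casement operator with a folded iron crank, 60 x 130 x 77 mm, lying on the counter; origin centre of underside
- roller: bystander: white nylon roller standing on end, 40 mm across, 24 mm tall; origin centre of underside
- latch_keep: bystander: satin brass latch keep, 26 x 70 x 19 mm, lying on the counter; origin centre of underside

How it is judged:
On the way, in this order (a step that is already met when the one before it is completed fails the run):
1. a barrel, still mounted, stands at the index pointer (((horizontal distance between barrel_clear and index below 0.02 m and height (world z) of barrel_clear below 0.062 m) or (horizontal distance between barrel_frosted and index below 0.02 m and height (world z) of barrel_frosted below 0.062 m) or (horizontal distance between barrel_bronze and index below 0.02 m and height (world z) of barrel_bronze below 0.062 m) or (horizontal distance between barrel_green and index below 0.02 m and height (world z) of barrel_green below 0.062 m))), for 0.2 s.
2. a barrel is unscrewed and off its stud (height (world z) of any of barrel_clear, barrel_frosted, barrel_bronze, barrel_green above 0.08 m), for 0.1 s.
At the end, for the whole second after the job is handed in: Every barrel present, aluminium and black, stands in a cell of the crate: its underside within 6 mm of the cell floor, tilted less than 0.12 rad, at rest (under 0.02 m/s), so one per cell; the crate stands level (z of barrel_clear in the frame of crate between 0.002 and 0.012 m and x of barrel_clear in the frame of crate between -0.075 and 0.075 m and y of barrel_clear in the frame of crate between -0.111 and 0.111 m and angle between each of barrel_clear, barrel_frosted, barrel_bronze, barrel_green, kept_a, kept_b, kept_c's own z axis and vertical below 0.12 rad and linear speed of each of barrel_clear, barrel_frosted, barrel_bronze, barrel_green, kept_a, kept_b, kept_c below 0.02 m/s and z of barrel_frosted in the frame of crate between 0.002 and 0.012 m and x of barrel_frosted in the frame of crate between -0.075 and 0.075 m and y of barrel_frosted in the frame of crate between -0.111 and 0.111 m and z of barrel_bronze in the frame of crate between 0.002 and 0.012 m and x of barrel_bronze in the frame of crate between -0.075 and 0.075 m and y of barrel_bronze in the frame of crate between -0.111 and 0.111 m and z of barrel_green in the frame of crate between 0.002 and 0.012 m and x of barrel_green in the frame of crate between -0.075 and 0.075 m and y of barrel_green in the frame of crate between -0.111 and 0.111 m and z of kept_a in the frame of crate between 0.002 and 0.012 m and x of kept_a in the frame of crate between -0.075 and 0.075 m and y of kept_a in the frame of crate between -0.111 and 0.111 m and z of kept_b in the frame of crate between 0.002 and 0.012 m and x of kept_b in the frame of crate between -0.075 and 0.075 m and y of kept_b in the frame of crate between -0.111 and 0.111 m and z of kept_c in the frame of crate between 0.002 and 0.012 m and x of kept_c in the frame of crate between -0.075 and 0.075 m and y of kept_c in the frame of crate between -0.111 and 0.111 m and angle between crate's own z axis and vertical below 0.05 rad); the robot touches nothing.
It fails at once if a barrel is screwed round on its stud while away from the index pointer ((horizontal distance between barrel_clear and turret_knob below 0.115 m and horizontal distance between barrel_clear and index above 0.028 m and height (world z) of barrel_clear below 0.062 m and angle between the x axis of barrel_clear and the x axis of turret_knob, either way round above 0.6 rad) or (horizontal distance between barrel_frosted and turret_knob below 0.115 m and horizontal distance between barrel_frosted and index above 0.028 m and height (world z) of barrel_frosted below 0.062 m and angle between the x axis of barrel_frosted and the x axis of turret_knob, either way round above 0.6 rad) or (horizontal distance between barrel_bronze and turret_knob below 0.115 m and horizontal distance between barrel_bronze and index above 0.028 m and height (world z) of barrel_bronze below 0.062 m and angle between the x axis of barrel_bronze and the x axis of turret_knob, either way round above 0.6 rad) or (horizontal distance between barrel_green and turret_knob below 0.115 m and horizontal distance between barrel_green and index above 0.028 m and height (world z) of barrel_green below 0.062 m and angle between the x axis of barrel_green and the x axis of turret_knob, either way round above 0.6 rad)).
It fails at once if a barrel is taken off its stud while away from the index pointer ((horizontal distance between barrel_clear and turret_knob below 0.115 m and horizontal distance between barrel_clear and index above 0.04 m and height (world z) of barrel_clear between 0.066 and 0.078 m) or (horizontal distance between barrel_frosted and turret_knob below 0.115 m and horizontal distance between barrel_frosted and index above 0.04 m and height (world z) of barrel_frosted between 0.066 and 0.078 m) or (horizontal distance between barrel_bronze and turret_knob below 0.115 m and horizontal distance between barrel_bronze and index above 0.04 m and height (world z) of barrel_bronze between 0.066 and 0.078 m) or (horizontal distance between barrel_green and turret_knob below 0.115 m and horizontal distance between barrel_green and index above 0.04 m and height (world z) of barrel_green between 0.066 and 0.078 m)).
It fails at once if a barrel is dropped or slammed into the crate (over 70 N) (contact force between any of barrel_clear, barrel_frosted, barrel_bronze, barrel_green and crate above 70 N).
It fails at once if the casement operator, roller or latch keep is shifted by more than 3 cm (distance of any of operator, roller, latch_keep from where it was at the start of the episode above 0.03 m).
Of barrel_clear, barrel_frosted, barrel_bronze, barrel_green only 2 to 3 are there at a start; the rules pass over those that are not, and their reading is None.
Of kept_a, kept_b, kept_c only 1 to 2 are there at a start; the rules pass over those that are not, and their reading is None.
At some moment in a run one of crate may be knocked a few centimetres aside while the robot is not near it.
It also fails if it takes over 210 s, if anything falls off the work surface, if the arm or the gripper's body presses on something with over 40 N, if the wrist force passes 120 N, or if a joint passes its speed limit or range.

## Working session

There is one attempt and no reset: what is moved stays moved. The work goes in short steps, Python scripts to look and compute and a shell command to move; the robot and the scene stay as the last step left them, time stands still between calls to the robot, and variables do not carry over. Pictures are saved under pics/ and viewed, and the job is handed in when it is done.

```bash
mkdir -p pics; ls
python3 - <<'E'
from cell import *
import cv2
s=state(); print({k:(v if not hasattr(v,'round') else v) for k,v in s.items()})
for n in("top","side"):
    c=camera(n); cv2.imwrite(f"pics/{n}0.png",c["frame"][:,:,::-1]); print(n,c["mtx"],c["R"],c["t"])
E
```

```text
pics
{'clock': 0.0, 'joints': array([ 1.00292315e+00,  1.59006547e-01,  1.59821331e+00, -4.35938942e-05,
        1.38621002e+00, -2.10086638e-01]), 'joint_velocities': array([-0.00038349,  0.00095429, -0.00114599,  0.00017592, -0.00094353,
        0.00056353]), 'joint_torque': array([ 4.33128380e-04, -3.85567832e+01, -3.22111487e+01,  7.02042086e-02,
        3.79020162e-02, -1.41952755e-04]), 'position': array([0.20104875, 0.53804024, 0.21365228]), 'ee_rot': array([ 8.21642602e-01,  5.70002273e-01, -8.39099922e-04,  3.74452429e-04]), 'contact_force': array([ 0.28045461, -0.39457757,  0.33005189]), 'wrist_torque': array([ 0.01923897, -0.02294866, -0.02842211]), 'gripper_width': 0.09235657912515098}
top [[620.09759737   0.         313.53845541]
 [  0.         620.09759737 238.64641518]
 [  0.           0.           1.        ]] [[-0.00444037 -0.99995054  0.00890002]
 [-0.99814935  0.00389224 -0.06068543]
 [ 0.06064778 -0.00915302 -0.99811726]] [-0.01065218  0.57997618  1.27946801]
side [[503.5782041    0.         325.79489798]
 [  0.         503.5782041  236.25544266]
 [  0.           0.           1.        ]] [[ 0.82725961 -0.56181373 -0.00261989]
 [-0.42374914 -0.62088683 -0.65949694]
 [ 0.36888778  0.54668536 -0.75170268]] [-0.46652815  0.30511792  0.72124077]
```

View pics/top0.png

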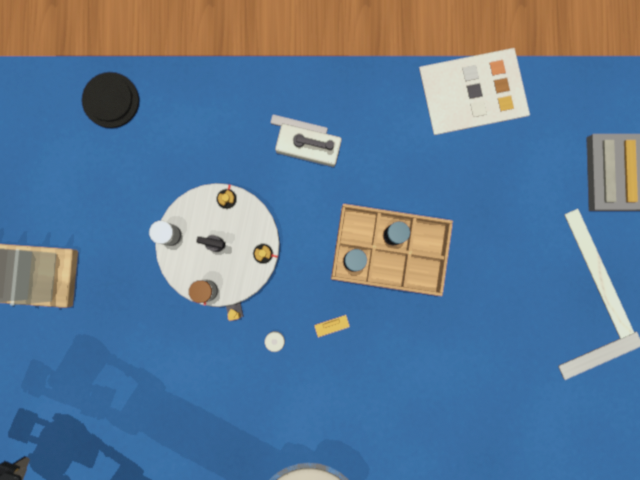

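View pics/side0.png

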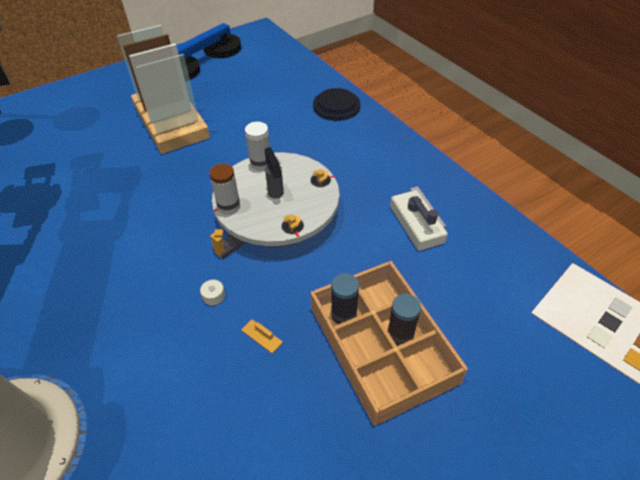

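The top view shows the turret centred near (217,244), with a pale barrel top at (161,232) and a bronze one at (202,291). Bare studs are at (227,198) and (263,253), and the pointer is near (234,312). The crate has black barrels at (398,233) and (355,260), which leaves four empty cells. Next I zoom in to measure.

```bash
cat > h.py <<'E'
import numpy as np, cv2
from cell import *
from scipy.spatial.transform import Rotation as Rn
def p2w(c,u,v,z):
    K,R,t=c["mtx"],c["R"],c["t"]
    d=R.T@np.linalg.solve(K,[u,v,1.]); o=-R.T@t
    return o+d*(z-o[2])/d[2]
def w2p(c,X):
    q=c["R"]@np.asarray(X,float)+c["t"]; q=c["mtx"]@q; return q[:2]/q[2]
def crop(n,x0,y0,x1,y1,k,name):
    c=camera(n); f=c["frame"][y0:y1,x0:x1,::-1]
    cv2.imwrite("pics/"+name,cv2.resize(f,None,fx=k,fy=k,interpolation=cv2.INTER_CUBIC)); return c
E
python3 - <<'E'
from h import *
crop("top",130,170,290,330,3.75,"t1.png")
crop("top",310,190,470,310,5,"c1.png")
E
```

```text
(no output)
```

View pics/t1.png

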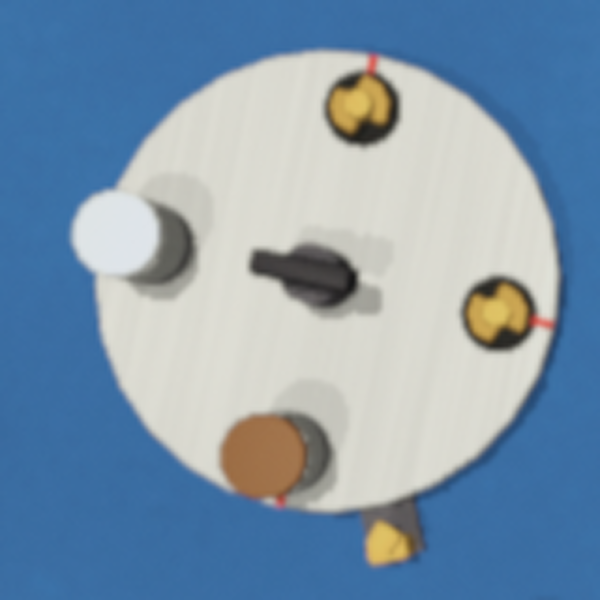

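View pics/c1.png

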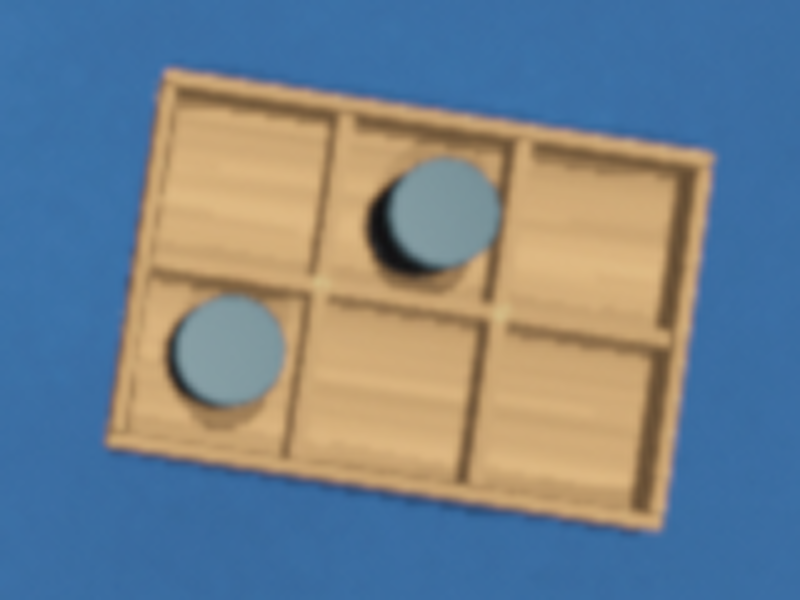

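Run:
```python
from h import *
c=camera("top")
g=lambda a,b,z:p2w(c,130+a/3.75,170+b/3.75,z)
P={'disc':g(328,281,.055),'frost':g(115,234,.145),'bron':g(263,456,.145),'s1':g(360,106,.078),'s2':g(498,312,.078),'knob':g(300,262,.15),'ptr':g(388,543,.054),'red1':g(374,62,.055),'red2':g(545,322,.055),'kn_a':g(251,260,.15),'kn_b':g(340,272,.15)}
ax=(P['frost']+P['bron']+P['s1']+P['s2'])/4
# circle fit of 4 stations
from scipy.optimize import least_squares
S=np.array([P[k][:2] for k in('frost','bron','s1','s2')])
r=least_squares(lambda q:np.hypot(*(S-q[:2]).T)-.095,[*ax[:2]]); print(r.x,r.fun)
A=r.x
for k,v in P.items():
    d=v[:2]-A; print(k,v.round(4),np.hypot(*d).round(4),np.degrees(np.arctan2(d[1],d[0])).round(1))
h=lambda a,b,z:p2w(c,310+a/5,190+b/5,z)
C=[h(168,70,.05),h(714,152,.05),h(660,530,.05),h(108,444,.05)]
for q in C: print(q.round(4))
ctr=sum(C)/4; print('crate',ctr, [np.linalg.norm(C[i]-C[(i+1)%4]).round(4) for i in range(4)])
e=C[0]-C[1]; print('crate y ang',np.degrees(np.arctan2(e[1],e[0]))-90, 'x', np.degrees(np.arctan2(*( (C[0]-C[3])[1::-1]))))
print('kept',h(445,213,.096),h(229,351,.096))
```

```text
[0.56590418 0.18235589] [ 0.00051748 -0.00087151 -0.00087687  0.00053219]
disc [0.5656 0.1821 0.055 ] 0.0004 -136.7
frost [0.5851 0.2759 0.145 ] 0.0955 78.4
bron [0.4736 0.201  0.145 ] 0.0941 168.6
s1 [0.6578 0.1622 0.078 ] 0.0941 -12.4
s2 [0.5476 0.0886 0.078 ] 0.0955 -101.0
knob [0.5704 0.1823 0.15  ] 0.0044 -0.8
ptr [0.4246 0.1494 0.054 ] 0.1451 -166.9
red1 [0.6848 0.1577 0.055 ] 0.1214 -11.7
red2 [0.543  0.0649 0.055 ] 0.1197 -101.0
kn_a [0.5714 0.2068 0.15  ] 0.025 77.2
kn_b [0.5653 0.1623 0.15  ] 0.0201 -91.8
[ 0.6488 -0.0746  0.05  ]
[ 0.6143 -0.2981  0.05  ]
[ 0.4602 -0.2733  0.05  ]
[ 0.4961 -0.0491  0.05  ]
crate [ 0.55483219 -0.17377589  0.05      ] [np.float64(0.2261), np.float64(0.1561), np.float64(0.227), np.float64(0.1548)]
crate y ang -8.781100857643665 x -9.488756094116471
kept [ 0.58643684 -0.18067021  0.096     ] [ 0.53247124 -0.09509633  0.096     ]
```

```bash
cat >> h.py <<'E'
def yaw(s=None):
    s=s or state(); M=Rn.from_quat(s["ee_rot"]).as_matrix(); return np.degrees(np.arctan2(M[1,0],M[0,0]))
def go(x,y,z,psi=None):
    s=state(); M=Rn.from_quat(s["ee_rot"]).as_matrix()
    psi0=yaw(s); psi=psi0 if psi is None else psi
    d=M.T@(np.array([x,y,z])-s["position"])
    G=Rn.from_euler('z',psi,degrees=True).as_matrix()@np.diag([1,-1,-1.])
    rv=Rn.from_matrix(M.T@G).as_rotvec()
    print("t %.2f pos %s yaw %.1f F %s w %.4f q6 %.2f"%(s["clock"],s["position"].round(4),psi0,s["contact_force"].round(1),s["gripper_width"],s["joints"][5]))
    print("shift",d.round(4),"turn",rv.round(4))
AX=np.array([.5659,.1824])
E
python3 -c "
from h import *
go(.5659,.1824,.24,-11.6)"
```

```text
t 0.25 pos [0.2012 0.5383 0.2141] yaw 69.5 F [ 1.   0.1 -0.5] w 0.0917 q6 -0.21
shift [-0.2057  0.4662 -0.0258] turn [5.0000e-04 8.0000e-04 1.4154e+00]
```

```bash
R='[[0,[-0.2057,0.4662,-0.0258],[0,0,1.4154]],[0,[-0.2057,0.4662,-0.0258],[0,0,1.4154]],[0,[-0.2057,0.4662,-0.0258],[0,0,1.4154]]]'; python3 -m pendant '[[0,[-0.02,0.04,-0.025],[0,0,0.12]],[0,[-0.035,0.08,-0.025],[0,0,0.24]],[0,[-0.05,0.115,-0.025],[0,0,0.36]],[0,[-0.065,0.15,-0.025],[0,0,0.48]],[0,[-0.08,0.185,-0.025],[0,0,0.6]]]'; python3 -c "
from h import *
go(.5659,.1824,.24,-11.6)"
```

```text
clock: 0.67
position: [0.3478, 0.3974, 0.2399]
ee_rot: [0.954, 0.299, 0.0, -0.0]
contact_force: [0.5, 0.2, -0.7]
gripper_width: 0.0922
t 0.67 pos [0.3478 0.3974 0.2399] yaw 34.8 F [ 0.5  0.2 -0.7] w 0.0922 q6 0.02
shift [ 5.64e-02  3.01e-01 -1.00e-04] turn [-2.0e-04 -7.0e-04  8.1e-01]
```

```bash
python3 -m pendant '[[40,[0.008,0.04,0],[0,0,0.12]],[80,[0.016,0.08,0],[0,0,0.24]],[110,[0.024,0.12,0],[0,0,0.36]],[130,[0.032,0.16,0],[0,0,0.48]],[140,[0.038,0.2,0],[0,0,0.6]]]'; python3 -c "
from h import *
go(.5659,.1824,.24,-11.6)"
```

```text
clock: 1.08
position: [0.4941, 0.2555, 0.2396]
ee_rot: [1.0, 0.003, 0.0, -0.0]
contact_force: [1.4, 0.0, 0.1]
gripper_width: 0.0607
t 1.08 pos [0.4941 0.2555 0.2396] yaw 0.4 F [1.4 0.  0.1] w 0.0607 q6 0.25
shift [ 0.0713  0.0736 -0.0004] turn [-2.000e-04 -3.000e-04  2.094e-01]
```

```bash
python3 -m pendant '[[140,[0.03,0.03,0],[0,0,0.12]],[140,[0.05,0.055,0],[0,0,0.21]],[140,[0.0713,0.0736,0],[0,0,0.21]],[140,[0.0713,0.0736,0],[0,0,0.21]],[140,[0.0713,0.0736,0],[0,0,0.21]]]'; python3 -c "
from h import *
go(.5659,.1824,.119,-11.6)
crop('top',130,170,290,330,3.75,'t2.png');crop('side',150,90,390,290,3,'s2.png')"
```

```text
clock: 1.5
position: [0.5655, 0.1835, 0.2391]
ee_rot: [0.995, -0.099, -0.001, -0.0]
contact_force: [-0.3, -0.3, -0.1]
gripper_width: 0.0417
t 1.50 pos [0.5655 0.1835 0.2391] yaw -11.4 F [-0.3 -0.3 -0.1] w 0.0417 q6 0.31
shift [0.0007 0.001  0.1201] turn [-0.      0.001   0.0033]
```

View pics/s2.png

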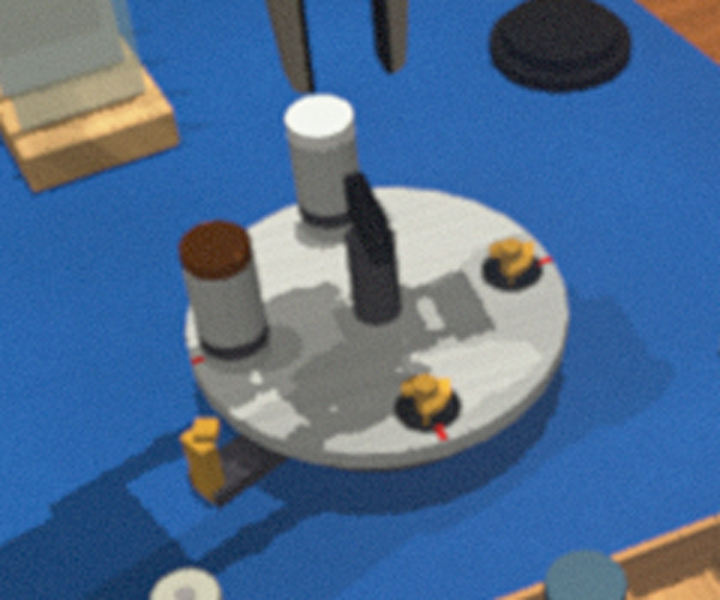

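View pics/t2.png

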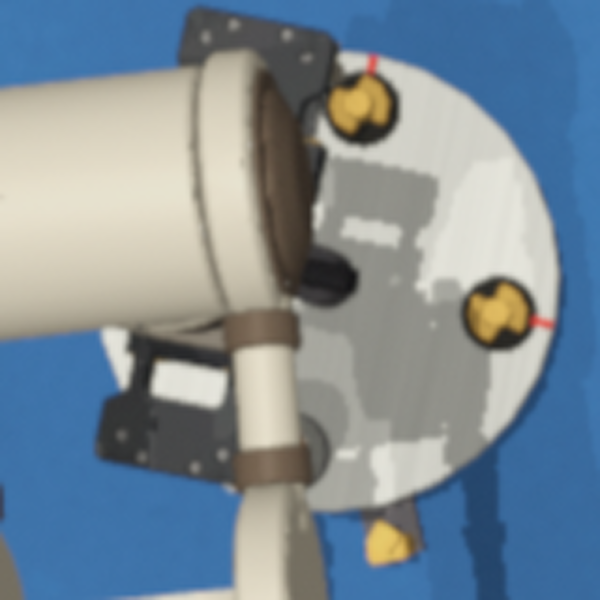

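The side view shows the jaws above the knob, with the pointer top at about (205,430) in the crop. I descend on the knob now and cross-check the pointer angle from the side camera.

```bash
python3 -m pendant '[[140,[0,0.001,0.03],[0,0,0]],[140,[0.0005,0.001,0.06],[0,0,0]],[140,[0.0005,0.001,0.09],[0,0,0]],[140,[0.0005,0.001,0.11],[0,0,0]],[140,[0.0005,0.001,0.12],[0,0,0]]]'; python3 -c "
from h import *
go(.5659,.1824,.119,-11.6)
c=crop('side',150,90,390,290,3,'s3.png')
for a,b,z in((205,430,.056),(205,497,.0),(204,425,.056)):
  p=p2w(c,150+a/3,90+b/3,z);d=p[:2]-AX;print(p.round(4),np.hypot(*d),np.degrees(np.arctan2(d[1],d[0])))
p=p2w(c,150+215/3,90+240/3,.145);d=p[:2]-AX;print('bronze',p,np.degrees(np.arctan2(d[1],d[0])))
"
```

```text
clock: 2.02
position: [0.5621, 0.1846, 0.1164]
ee_rot: [0.995, -0.097, -0.003, 0.0]
contact_force: [-7.2, 0.4, 24.7]
gripper_width: 0.0412
t 2.02 pos [0.5621 0.1846 0.1164] yaw -11.2 F [-7.2  0.4 24.7] w 0.0412 q6 0.31
shift [ 0.0041  0.0014 -0.0026] turn [0.0015 0.0054 0.0076]
[0.428  0.1484 0.056 ] 0.14198800788945182 -166.13869674437217
[0.4174 0.1472 0.    ] 0.15261212527632792 -166.67239486818582
[0.4294 0.1524 0.056 ] 0.1397935968548094 -167.61715130823362
bronze [0.47709829 0.20225347 0.145     ] 167.39758323914867
```

View pics/s3.png

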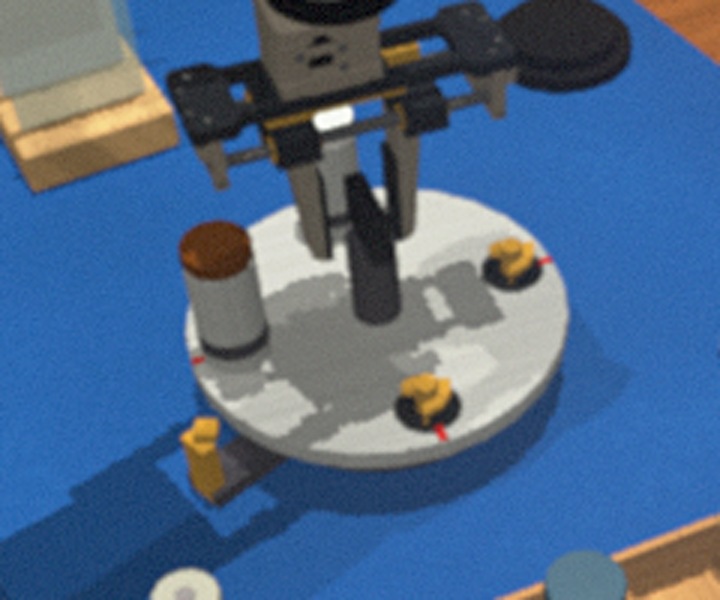

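```bash
python3 -m pendant '[[140,[0,0,0],[0,0,0]],[140,[0,0,0],[0,0,0]]]'; python3 -c "
from h import *
go(.5659,.1824,.119,-11.6)"
```

```text
clock: 2.23
position: [0.5658, 0.1841, 0.1212]
ee_rot: [0.995, -0.098, 0.001, -0.0]
contact_force: [0.7, 0.8, -0.0]
gripper_width: 0.0419
t 2.23 pos [0.5658 0.1841 0.1212] yaw -11.2 F [ 0.7  0.8 -0. ] w 0.0419 q6 0.31
shift [0.0004 0.0017 0.0022] turn [-0.0007 -0.0019  0.0064]
```

The spike was only dynamic and the force is back to zero. I close on the knob now.

```bash
python3 -m pendant '[[170,[0,0.0015,0.002],[0,0,0]],[200,[0,0.0015,0.002],[0,0,0]],[225,[0,0.0015,0.002],[0,0,0]],[240,[0,0.0015,0.002],[0,0,0]],[255,[0,0.0015,0.002],[0,0,0]]]' 30;  python3 -m pendant '[[255,[0,0,0],[0,0,0]],[255,[0,0,0],[0,0,0]],[255,[0,0,0],[0,0,0]],[255,[0,0,0],[0,0,0]]]'; python3 -c "
from h import *
go(.5659,.1824,.119,-11.6)"
```

```text
clock: 2.65
position: [0.5677, 0.1815, 0.1183]
ee_rot: [0.995, -0.099, 0.003, -0.0]
contact_force: [10.2, -0.3, -6.3]
gripper_width: 0.0141
clock: 2.98
position: [0.5677, 0.1815, 0.1183]
ee_rot: [0.995, -0.099, 0.003, -0.0]
contact_force: [8.3, 0.4, -5.4]
gripper_width: 0.0139
t 2.98 pos [0.5677 0.1815 0.1183] yaw -11.3 F [ 8.3  0.4 -5.4] w 0.0139 q6 0.31
shift [-0.0019 -0.0006 -0.0007] turn [-0.0013 -0.0058  0.0046]
```

```bash
python3 -m pendant '[[255,[0.002,0,0],[0,0,-0.09]],[255,[0.002,0,0],[0,0,-0.18]],[255,[0.002,0,0],[0,0,-0.27]],[255,[0.002,0,0],[0,0,-0.36]],[255,[0.002,0,0],[0,0,-0.428]]]';  python3 -m pendant '[[255,[0,0,0],[0,0,0]],[255,[0,0,0],[0,0,0]]]'; python3 -c "
from h import *
go(.5659,.1824,.119,13.2)
c=crop('side',150,90,390,290,3,'s4.png');c=crop('top',130,170,290,330,3.75,'t4.png')"
```

```text
clock: 3.4
position: [0.5687, 0.1815, 0.1183]
ee_rot: [0.993, 0.117, 0.002, -0.0]
contact_force: [5.8, 1.3, -1.4]
gripper_width: 0.0136
clock: 3.57
position: [0.5687, 0.1815, 0.1183]
ee_rot: [0.993, 0.115, 0.002, 0.0]
contact_force: [4.7, -0.1, -1.9]
gripper_width: 0.0137
t 3.57 pos [0.5687 0.1815 0.1183] yaw 13.2 F [ 4.7 -0.1 -1.9] w 0.0137 q6 -0.12
shift [-0.0025 -0.0015 -0.0007] turn [ 0.0005 -0.0039  0.0004]
```

View pics/s4.png

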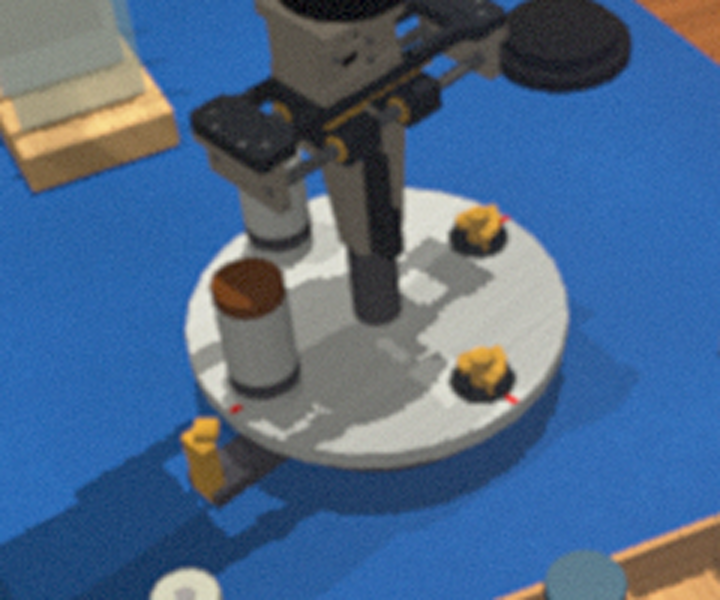

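View pics/t4.png

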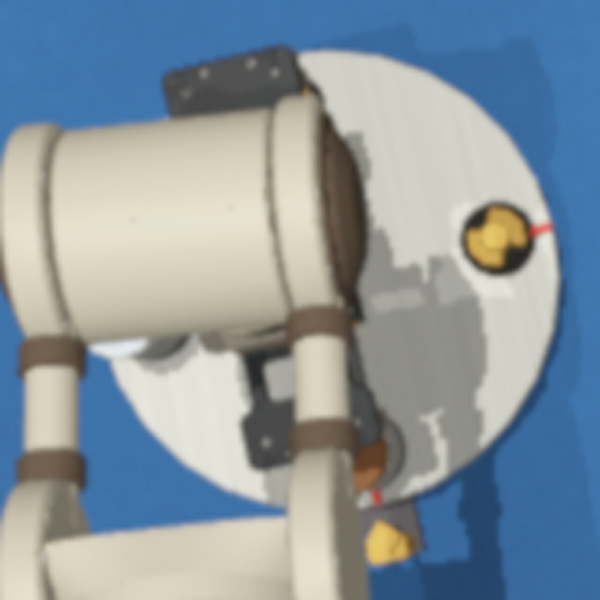

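```bash
python3 -c "
from h import *
c=camera('top')
g=lambda a,b,z:p2w(c,130+a/3.75,170+b/3.75,z)
c2=camera('side')
h=lambda a,b,z:p2w(c2,150+a/3,90+b/3,z)
for A in(AX,AX+[.0015,0]):
  for n,p in dict(red=g(377,497,.055),stud=g(498,238,.078),redst=g(540,230,.055),ptr=g(388,543,.054),s_red=h(236,409,.055),s_bron=h(248,287,.145),s_red2=h(511,400,.055),s_red3=h(503,218,.055)).items():
    d=p[:2]-A;print(n,p.round(4),np.hypot(*d).round(4),np.degrees(np.arctan2(d[1],d[0])).round(1))
"
```

```text
red [0.4492 0.1552 0.055 ] 0.1198 -166.9
stud [0.587  0.0886 0.078 ] 0.0961 -77.3
redst [0.5929 0.0675 0.055 ] 0.118 -76.8
ptr [0.4246 0.1494 0.054 ] 0.1452 -166.8
s_red [0.4518 0.1542 0.055 ] 0.1175 -166.1
s_bron [0.4745 0.1546 0.145 ] 0.0955 -163.1
s_red2 [0.5959 0.0649 0.055 ] 0.1213 -75.7
s_red3 [0.6869 0.211  0.055 ] 0.1244 13.3
red [0.4492 0.1552 0.055 ] 0.1212 -167.0
stud [0.587  0.0886 0.078 ] 0.0958 -78.2
redst [0.5929 0.0675 0.055 ] 0.1176 -77.5
ptr [0.4246 0.1494 0.054 ] 0.1466 -167.0
s_red [0.4518 0.1542 0.055 ] 0.119 -166.3
s_bron [0.4745 0.1546 0.145 ] 0.097 -163.3
s_red2 [0.5959 0.0649 0.055 ] 0.1209 -76.3
s_red3 [0.6869 0.211  0.055 ] 0.1229 13.4
```

```bash
python3 -m pendant '[[200,[0,0,0],[0,0,0]],[150,[0,0,0],[0,0,0]],[140,[0,0,0],[0,0,0]],[140,[0,0,0],[0,0,0]],[140,[0,0,0],[0,0,0]]]';  python3 -m pendant '[[140,[0,0,-0.02],[0,0,0]],[140,[0,0,-0.05],[0,0,0]],[140,[0,0,-0.08],[0,0,0]],[140,[0,0,-0.1],[0,0,0]],[140,[0,0,-0.1],[0,0,0]]]'; python3 -c "
from h import *
go(.4735,.161,.22,-47)"
```

```text
clock: 4.18
position: [0.5668, 0.1815, 0.1175]
ee_rot: [0.993, 0.115, -0.0, -0.0]
contact_force: [-0.2, 0.0, -1.2]
gripper_width: 0.0412
clock: 4.6
position: [0.5699, 0.1819, 0.2235]
ee_rot: [0.993, 0.115, 0.005, 0.0]
contact_force: [0.4, -0.3, 0.6]
gripper_width: 0.0413
t 4.60 pos [0.5699 0.1819 0.2235] yaw 13.2 F [ 0.4 -0.3  0.6] w 0.0413 q6 -0.12
shift [-0.0986 -0.0017  0.0025] turn [-0.004  -0.0093  1.0515]
```

```bash
python3 -m pendant '[[140,[-0.03,0,0],[0,0,0.12]],[120,[-0.06,0,0],[0,0,0.24]],[80,[-0.08,0,0],[0,0,0.36]],[40,[-0.092,-0.001,0],[0,0,0.48]],[30,[-0.096,-0.001,0],[0,0,0.6]]]';  python3 -m pendant '[[30,[0,0,0],[0,0,0.12]],[30,[0,0,0],[0,0,0.24]],[30,[0,0,0],[0,0,0.36]],[30,[0,0,0],[0,0,0.45]],[30,[0,0,0],[0,0,0.45]]]'; python3 -c "
from h import *
go(.4735,.161,.108,-47)
c=crop('side',150,90,390,290,3,'s5.png');c=crop('top',130,170,290,330,3.75,'t5.png')"
```

```text
clock: 5.02
position: [0.4709, 0.1604, 0.2161]
ee_rot: [0.982, -0.186, -0.001, 0.0]
contact_force: [0.7, -0.1, 0.3]
gripper_width: 0.0659
clock: 5.43
position: [0.4726, 0.1604, 0.2163]
ee_rot: [0.917, -0.399, -0.001, 0.0]
contact_force: [1.5, 0.2, -0.3]
gripper_width: 0.0813
t 5.43 pos [0.4726 0.1604 0.2163] yaw -47.1 F [ 1.5  0.2 -0.3] w 0.0813 q6 0.91
shift [ 0.0003 -0.0012  0.1082] turn [ 0.0015  0.0012 -0.0009]
```

View pics/s5.png

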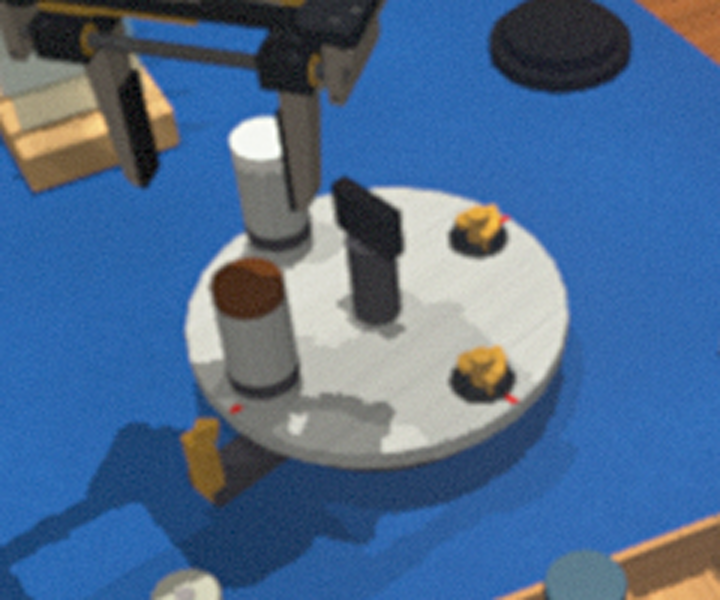

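View pics/t5.png

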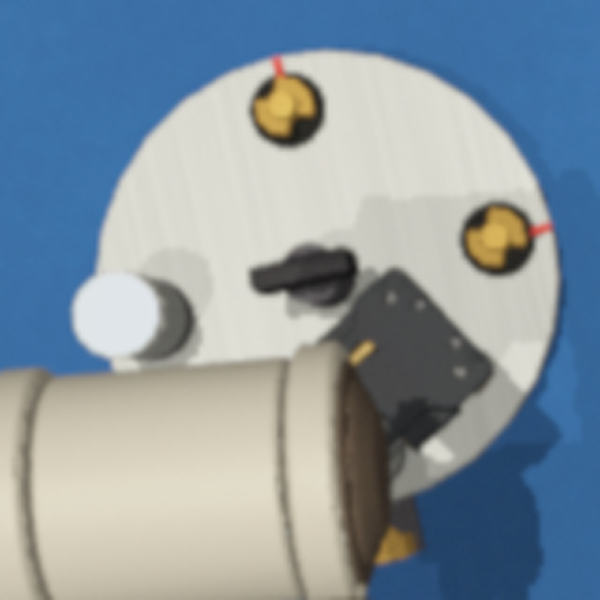

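```bash
python3 -c "
from h import *
from scipy.optimize import least_squares
c=camera('top')
g=lambda a,b,z:p2w(c,130+a/3.75,170+b/3.75,z)[:2]
S=np.array([g(115,317,.145),g(285,107,.078),g(497,238,.078)])
k=np.radians([90,0,-90])
f=lambda q:np.r_[S[:,0]-q[0]-.095*np.cos(q[2]+k),S[:,1]-q[1]-.095*np.sin(q[2]+k)]
r=least_squares(f,[.566,.182,.2]);q=r.x;print(q[:2],np.degrees(q[2]),r.fun.round(4))
print('bronze',q[:2]-.095*np.array([np.cos(q[2]),np.sin(q[2])]))
"; python3 -m pendant '[[30,[0,-0.001,0.02],[0,0,0]],[30,[0,-0.001,0.045],[0,0,0]],[30,[0,-0.001,0.07],[0,0,0]],[30,[0,-0.001,0.095],[0,0,0]],[30,[0,-0.001,0.107],[0,0,0]]]';  python3 -m pendant '[[30,[0,0,0],[0,0,0]],[30,[0,0,0],[0,0,0]],[30,[0,0,0],[0,0,0]]]'; python3 -c "
from h import *
go(.4735,.161,.108,-47)
c=crop('side',150,90,390,290,3,'s6.png')"
```

```text
[0.56508119 0.1818389 ] 12.908359497965387 [-0.0005 -0.0002  0.0007  0.0011 -0.0009 -0.0001]
bronze [0.47248197 0.16061663]
clock: 6.0
position: [0.4718, 0.161, 0.107]
ee_rot: [0.918, -0.397, -0.002, 0.001]
contact_force: [-0.1, 0.0, -0.6]
gripper_width: 0.0812
clock: 6.25
position: [0.4749, 0.1613, 0.1117]
ee_rot: [0.917, -0.398, 0.001, -0.0]
contact_force: [0.0, -0.2, -0.4]
gripper_width: 0.0809
t 6.25 pos [0.4749 0.1613 0.1117] yaw -46.9 F [ 0.  -0.2 -0.4] w 0.0809 q6 0.90
shift [-0.0008  0.0013  0.0037] turn [-0.0015 -0.0012  0.0021]
```

View pics/s6.png

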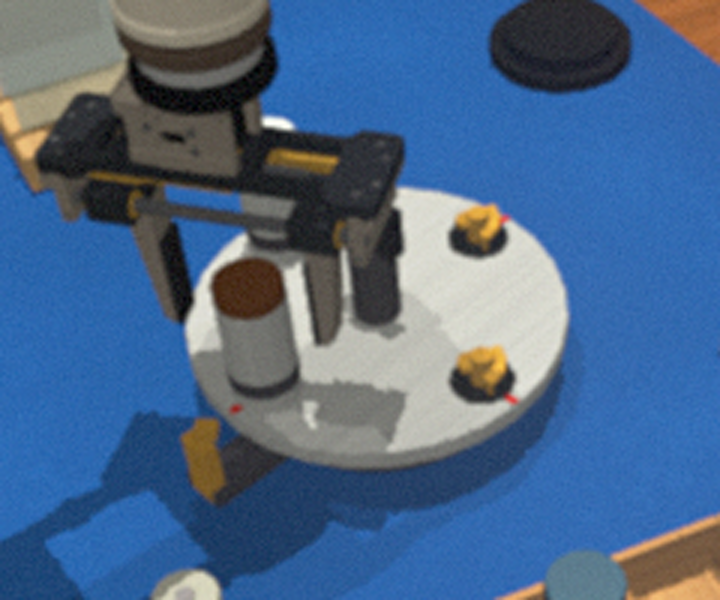

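The jaws straddle the bronze barrel, so I grip it gently.

```bash
python3 -m pendant '[[60,[-0.001,0.0015,0.003],[0,0,0]],[90,[-0.001,0.0015,0.003],[0,0,0]],[115,[-0.001,0.0015,0.003],[0,0,0]],[130,[-0.001,0.0015,0.003],[0,0,0]],[145,[-0.001,0.0015,0.003],[0,0,0]]]' 20;  python3 -m pendant '[[160,[0,0,0],[0,0,0]],[180,[0,0,0],[0,0,0]],[180,[0,0,0],[0,0,0]],[180,[0,0,0],[0,0,0]]]'; python3 -c "
from h import *
go(.4735,.161,.108,-47)"
```

```text
clock: 6.72
position: [0.4724, 0.1609, 0.1078]
ee_rot: [0.917, -0.398, 0.0, -0.0]
contact_force: [-0.0, 0.2, -0.0]
gripper_width: 0.0501
clock: 7.05
position: [0.4725, 0.1608, 0.1078]
ee_rot: [0.917, -0.398, 0.0, -0.0]
contact_force: [-0.1, -0.7, 0.2]
gripper_width: 0.0437
t 7.05 pos [0.4725 0.1608 0.1078] yaw -46.9 F [-0.1 -0.7  0.2] w 0.0437 q6 0.90
shift [ 0.0005 -0.0008 -0.0002] turn [-0.0003 -0.0004  0.0013]
```

```bash
python3 -m pendant '[[180,[0,0,0],[0,0,-0.12]],[180,[0,0,0],[0,0,-0.24]],[180,[0,0,0],[0,0,-0.36]],[180,[0,0,0],[0,0,-0.48]],[180,[0,0,0],[0,0,-0.6]]]'; python3 -m pendant '[[180,[0,0,0],[0,0,-0.12]],[180,[0,0,0],[0,0,-0.24]],[180,[0,0,0],[0,0,-0.36]],[180,[0,0,0],[0,0,-0.48]],[180,[0,0,0],[0,0,-0.6]]]'; python3 -c "
from h import *
go(.4735,.161,.108,73)"
```

```text
clock: 7.47
position: [0.4726, 0.1609, 0.1077]
ee_rot: [0.994, -0.106, 0.0, -0.0]
contact_force: [0.5, -1.0, 0.5]
gripper_width: 0.0438
clock: 7.88
position: [0.4731, 0.1606, 0.1079]
ee_rot: [0.981, 0.192, 0.001, 0.0]
contact_force: [1.1, -1.1, -0.3]
gripper_width: 0.0436
t 7.88 pos [0.4731 0.1606 0.1079] yaw 22.2 F [ 1.1 -1.1 -0.3] w 0.0436 q6 -0.30
shift [ 0.0005 -0.0002 -0.0001] turn [ 0.0019 -0.0011 -0.8873]
```

```bash
python3 -m pendant '[[180,[0,0,0],[0,0,-0.12]],[180,[0,0,0],[0,0,-0.24]],[180,[0,0,0],[0,0,-0.36]],[180,[0,0,0],[0,0,-0.48]],[180,[0,0,0],[0,0,-0.6]]]'; python3 -m pendant '[[180,[0,0,0],[0,0,-0.12]],[180,[0,0,0],[0,0,-0.24]],[180,[0,0,0],[0,0,-0.29]],[180,[0,0,0],[0,0,-0.29]],[180,[0,0,0],[0,0,-0.29]]]'; python3 -c "
from h import *
go(.4735,.161,.108,73)
c=crop('side',150,90,390,290,3,'s7.png')"
```

```text
clock: 8.3
position: [0.4739, 0.1607, 0.1081]
ee_rot: [0.881, 0.474, 0.002, 0.001]
contact_force: [4.4, -0.8, -2.2]
gripper_width: 0.0438
clock: 8.72
position: [0.474, 0.1614, 0.1083]
ee_rot: [0.805, 0.593, 0.002, 0.001]
contact_force: [5.9, 2.3, -2.1]
gripper_width: 0.0435
t 8.72 pos [0.474  0.1614 0.1083] yaw 72.7 F [ 5.9  2.3 -2.1] w 0.0435 q6 -1.18
shift [-0.0006 -0.0004  0.0003] turn [ 0.0038 -0.0027 -0.0048]
```

View pics/s7.png

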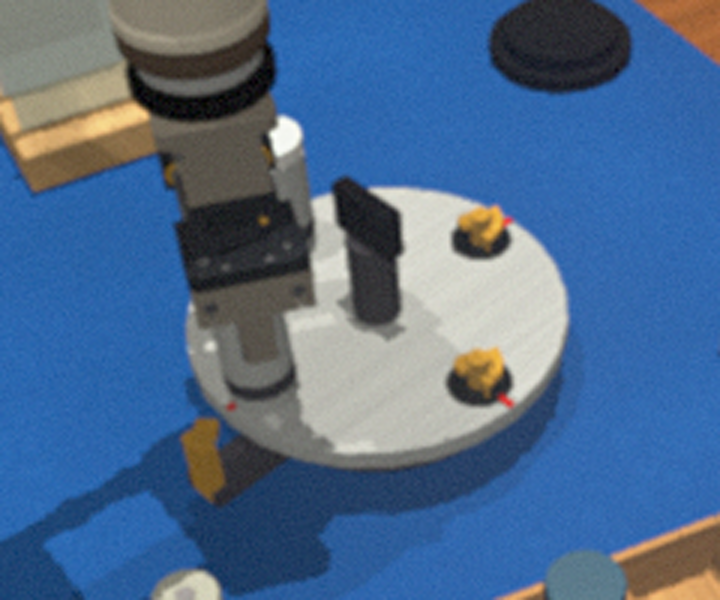

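```bash
python3 -m pendant '[[180,[0,0,-0.006],[0,0,0]],[180,[0,0,-0.014],[0,0,0]],[180,[0,0,-0.022],[0,0,0]],[180,[0,0,-0.03],[0,0,0]],[180,[0,0,-0.04],[0,0,0]]]'; python3 -c "
from h import *
go(.4735,.161,.25,73)
c=crop('side',150,90,390,290,3,'s8.png')"
```

```text
clock: 9.18
position: [0.471, 0.1607, 0.1473]
ee_rot: [0.805, 0.593, -0.001, -0.001]
contact_force: [0.5, -0.2, -1.5]
gripper_width: 0.0436
t 9.18 pos [0.471  0.1607 0.1473] yaw 72.8 F [ 0.5 -0.2 -1.5] w 0.0436 q6 -1.18
shift [ 0.0009  0.002  -0.1027] turn [-0.0029  0.0016 -0.0036]
```

View pics/s8.png

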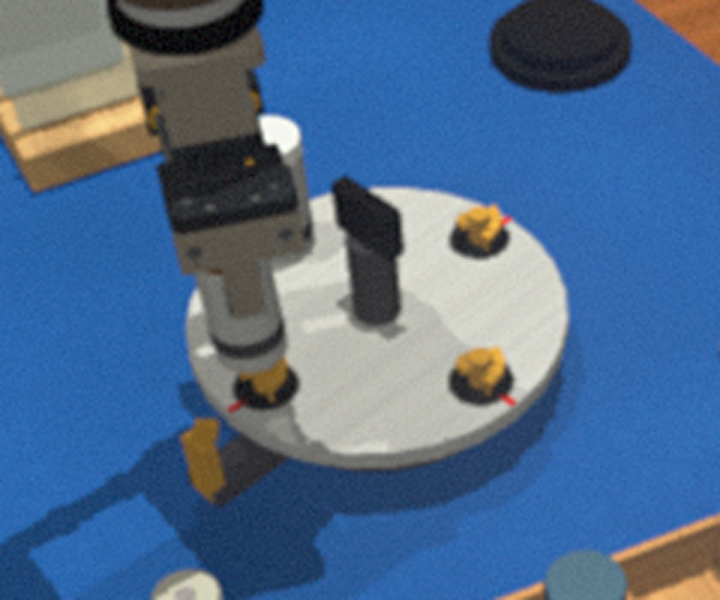

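The barrel is off the stud. I lift it higher and carry it towards the crate, checking the crate on the way.

```bash
python3 -m pendant '[[180,[0,0,-0.02],[0,0,0]],[180,[0,0,-0.045],[0,0,0]],[180,[0,0,-0.065],[0,0,0]],[180,[0,0,-0.078],[0,0,0]],[180,[0,0,-0.08],[0,0,0]]]'; python3 -c "
from h import *
go(.46,.0,.227,-9)
c=crop('top',310,190,470,310,5,'c2.png')
"
```

```text
clock: 9.65
position: [0.4736, 0.161, 0.2307]
ee_rot: [0.805, 0.593, 0.002, 0.001]
contact_force: [0.0, 0.6, -0.7]
gripper_width: 0.0438
t 9.65 pos [0.4736 0.161  0.2307] yaw 72.8 F [ 0.   0.6 -0.7] w 0.0438 q6 -1.18
shift [-0.1578  0.0345  0.0036] turn [ 0.0026 -0.0046  1.4278]
```

View pics/c2.png

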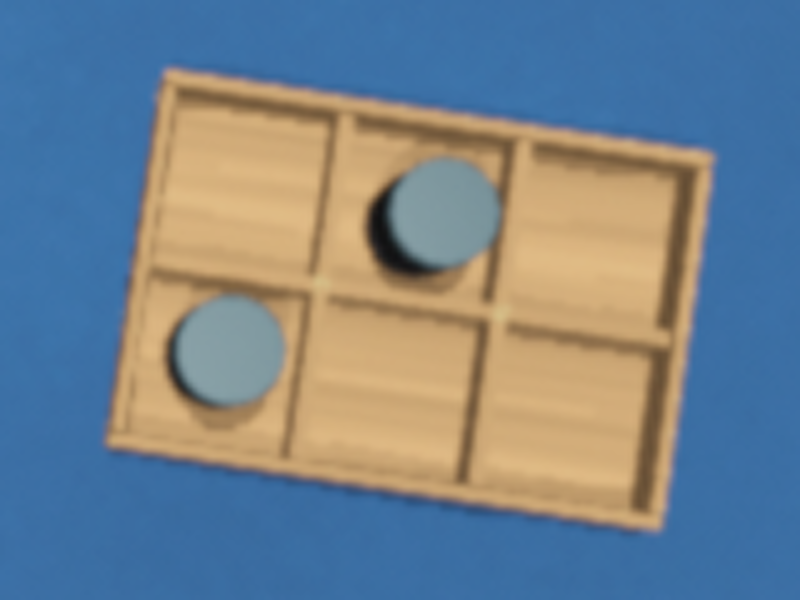

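```bash
python3 -m pendant '[[180,[-0.025,0.015,0],[0,0,0.11]],[180,[-0.058,0.035,0],[0,0,0.22]],[180,[-0.09,0.055,0],[0,0,0.34]],[180,[-0.122,0.075,0],[0,0,0.46]],[180,[-0.154,0.095,0],[0,0,0.58]]]'; python3 -c "
from h import *
go(.58,-.2528,.227,-9)
c=crop('top',310,190,470,310,5,'c3.png')
"
```

```text
clock: 10.12
position: [0.5166, -0.0157, 0.2258]
ee_rot: [0.942, 0.336, -0.001, -0.001]
contact_force: [1.0, 1.0, -1.4]
gripper_width: 0.0436
t 10.12 pos [ 0.5166 -0.0157  0.2258] yaw 39.3 F [ 1.   1.  -1.4] w 0.0436 q6 -0.95
shift [-0.101   0.2237 -0.0015] turn [-0.0015  0.0027  0.8422]
```

```bash
python3 -m pendant '[[180,[-0.016,0.035,0],[0,0,0.12]],[180,[-0.032,0.07,0],[0,0,0.24]],[180,[-0.048,0.106,0],[0,0,0.36]],[180,[-0.063,0.14,0],[0,0,0.48]],[180,[-0.078,0.174,0],[0,0,0.6]]]'; python3 -c "
from h import *
go(.58,-.2528,.227,-9)
"
```

```text
clock: 10.58
position: [0.5677, -0.1993, 0.2256]
ee_rot: [0.999, 0.043, -0.001, -0.001]
contact_force: [0.4, -0.3, -1.7]
gripper_width: 0.0436
t 10.58 pos [ 0.5677 -0.1993  0.2256] yaw 4.9 F [ 0.4 -0.3 -1.7] w 0.0436 q6 -0.62
shift [ 0.0077  0.0543 -0.0015] turn [-0.0016  0.0029  0.2423]
```

```bash
python3 -m pendant '[[180,[0.005,0.03,0],[0,0,0.12]],[180,[0.0075,0.05,0],[0,0,0.24]],[180,[0.0075,0.054,0],[0,0,0.24]],[180,[0.0075,0.054,0],[0,0,0.24]],[180,[0.0075,0.054,0],[0,0,0.24]]]'; python3 -c "
from h import *
go(.58,-.2528,.06,-9)
c=crop('top',310,190,470,310,5,'c3.png');c=crop('side',270,180,510,430,2.4,'s9.png')
"
```

```text
clock: 11.0
position: [0.5801, -0.2499, 0.2264]
ee_rot: [0.997, -0.073, -0.001, -0.001]
contact_force: [-0.5, 1.3, -1.7]
gripper_width: 0.0438
t 11.00 pos [ 0.5801 -0.2499  0.2264] yaw -8.4 F [-0.5  1.3 -1.7] w 0.0438 q6 -0.45
shift [0.0007 0.0032 0.1663] turn [-0.0017  0.0022  0.0108]
```

View pics/c3.png

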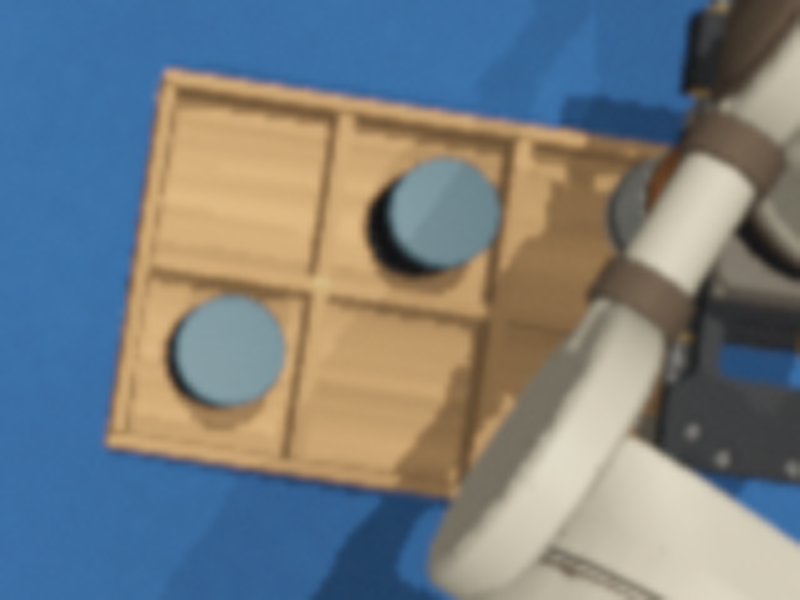

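View pics/s9.png

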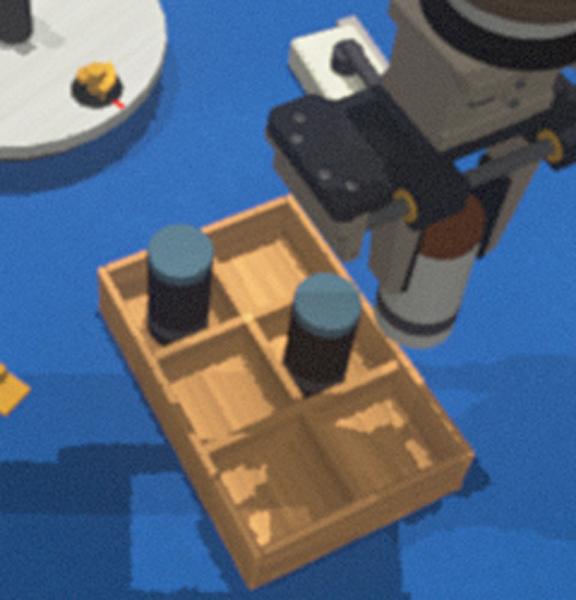

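```bash
python3 -m pendant '[[180,[0.0005,0.003,0.025],[0,0,0.01]],[180,[0.0005,0.003,0.05],[0,0,0.01]],[180,[0.0005,0.003,0.075],[0,0,0.01]],[180,[0.0005,0.003,0.095],[0,0,0.01]],[180,[0.0005,0.003,0.105],[0,0,0.01]]]'; python3 -m pendant '[[180,[0,0,0],[0,0,0]],[180,[0,0,0],[0,0,0]]]';python3 -c "
from h import *
go(.58,-.2528,.06,-9)
c=crop('side',270,180,510,430,2.4,'s10.png');c=crop('top',310,190,470,310,5,'c4.png')
"
```

```text
clock: 11.52
position: [0.5792, -0.2517, 0.1194]
ee_rot: [0.997, -0.078, -0.002, -0.001]
contact_force: [-0.5, 0.1, -2.5]
gripper_width: 0.0437
clock: 11.68
position: [0.5809, -0.2536, 0.1231]
ee_rot: [0.997, -0.079, 0.0, -0.0]
contact_force: [0.9, 0.4, -1.5]
gripper_width: 0.0437
t 11.68 pos [ 0.5809 -0.2536  0.1231] yaw -9.0 F [ 0.9  0.4 -1.5] w 0.0437 q6 -0.44
shift [-0.0011 -0.0006  0.0631] turn [-0.     -0.0001 -0.0006]
```

View pics/s10.png

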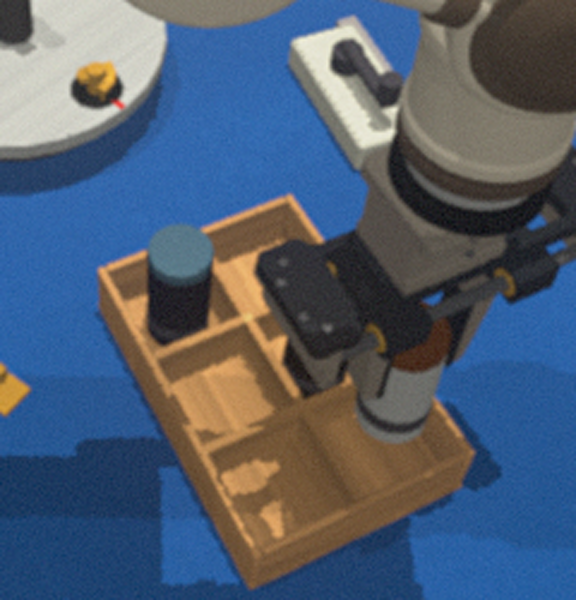

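View pics/c4.png

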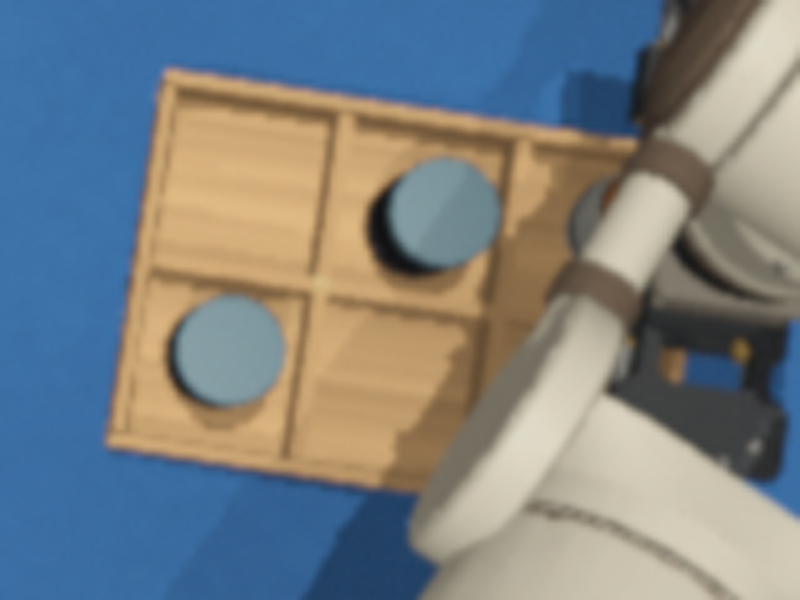

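The view shows the barrel centred above its cell. I go down slowly.

```bash
python3 -m pendant '[[180,[-0.001,-0.0005,0.015],[0,0,0]],[180,[-0.001,-0.0005,0.03],[0,0,0]],[180,[-0.001,-0.0005,0.043],[0,0,0]],[180,[-0.001,-0.0005,0.052],[0,0,0]],[180,[-0.001,-0.0005,0.055],[0,0,0]]]'; python3 -m pendant '[[180,[0,0,0],[0,0,0]],[180,[0,0,0.001],[0,0,0]],[180,[0,0,0.002],[0,0,0]]]';python3 -c "
from h import *
go(.58,-.2528,.06,-9)
"
```

```text
clock: 12.2
position: [0.5793, -0.2532, 0.0664]
ee_rot: [0.997, -0.079, -0.001, -0.0]
contact_force: [0.3, 1.0, -2.4]
gripper_width: 0.0437
clock: 12.45
position: [0.5806, -0.2541, 0.0667]
ee_rot: [0.997, -0.079, 0.001, 0.001]
contact_force: [-0.2, -0.0, -1.9]
gripper_width: 0.0438
t 12.45 pos [ 0.5806 -0.2541  0.0667] yaw -9.1 F [-0.2 -0.  -1.9] w 0.0438 q6 -0.44
shift [-0.0008 -0.0012  0.0067] turn [ 0.0009 -0.0019 -0.0019]
```

```bash
python3 -m pendant '[[180,[0,0,0.001],[0,0,0]],[180,[0,0,0.002],[0,0,0]],[180,[0,0,0.003],[0,0,0]],[180,[0,0,0.004],[0,0,0]],[180,[0,0,0.005],[0,0,0]]]'; python3 -m pendant '[[180,[0,0,0.001],[0,0,0]],[180,[0,0,0.0015],[0,0,0]],[180,[0,0,0.002],[0,0,0]],[180,[0,0,0.002],[0,0,0]]]'; python3 -c "
from h import *
go(.58,-.2528,.06,-9)
c=crop('side',270,180,510,430,2.4,'s11.png')
"
```

```text
clock: 12.87
position: [0.5799, -0.2536, 0.0605]
ee_rot: [0.997, -0.079, 0.0, 0.0]
contact_force: [-0.4, -0.5, -2.1]
gripper_width: 0.0435
clock: 13.2
position: [0.5799, -0.2537, 0.0592]
ee_rot: [0.997, -0.079, -0.0, 0.0]
contact_force: [-1.2, 1.3, 3.7]
gripper_width: 0.0437
t 13.20 pos [ 0.5799 -0.2537  0.0592] yaw -9.1 F [-1.2  1.3  3.7] w 0.0437 q6 -0.44
shift [-0.0001 -0.0009 -0.0008] turn [ 0.0002  0.     -0.0019]
```

View pics/s11.png

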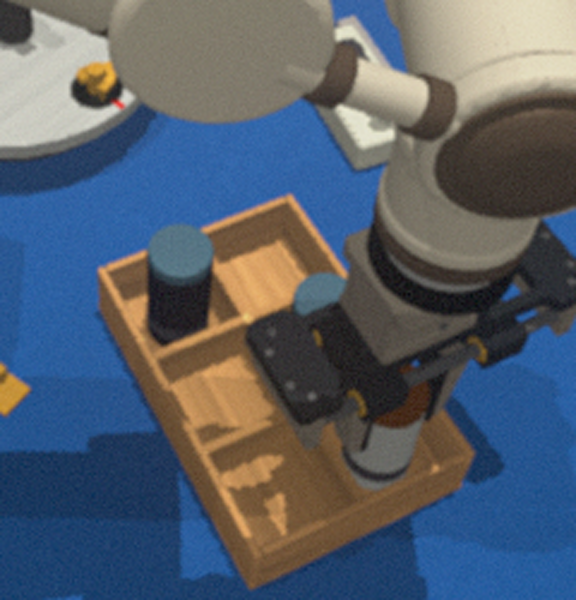

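The force reads +3.7 N with the barrel on the floor. I release and rise.

```bash
python3 -m pendant '[[125,[0,0,0],[0,0,0]],[110,[0,0,0],[0,0,0]],[90,[0,0,0],[0,0,0]],[75,[0,0,0],[0,0,0]],[70,[0,0,0],[0,0,0]]]'; python3 -m pendant '[[70,[0,0,-0.01],[0,0,0]],[70,[0,0,-0.035],[0,0,0]],[70,[0,0,-0.07],[0,0,0]],[70,[0,0,-0.105],[0,0,0]],[70,[0,0,-0.14],[0,0,0]]]'; python3 -c "
from h import *
go(.5659,.1824,.235,13)
"
```

```text
clock: 13.67
position: [0.5799, -0.2535, 0.0585]
ee_rot: [0.997, -0.079, 0.0, -0.0]
contact_force: [0.3, -0.3, 0.2]
gripper_width: 0.066
clock: 14.08
position: [0.5797, -0.2534, 0.2009]
ee_rot: [0.997, -0.079, 0.0, 0.0]
contact_force: [-0.0, -0.7, 0.2]
gripper_width: 0.0667
t 14.08 pos [ 0.5797 -0.2534  0.2009] yaw -9.1 F [-0.  -0.7  0.2] w 0.0667 q6 -0.44
shift [-0.0826 -0.4281 -0.0342] turn [ 1.000e-04 -2.000e-04 -3.859e-01]
```

```bash
python3 -m pendant '[[90,[-0.004,-0.025,-0.015],[0,0,0]],[110,[-0.011,-0.063,-0.03],[0,0,-0.1]],[130,[-0.018,-0.1,-0.034],[0,0,-0.2]],[140,[-0.026,-0.138,-0.034],[0,0,-0.3]],[140,[-0.033,-0.176,-0.034],[0,0,-0.386]]]'; python3 -c "
from h import *
go(.5659,.1824,.235,13)
"
```

```text
clock: 14.5
position: [0.5752, -0.0731, 0.2343]
ee_rot: [0.993, 0.115, 0.001, 0.0]
contact_force: [0.9, 0.5, -0.9]
gripper_width: 0.0419
t 14.50 pos [ 0.5752 -0.0731  0.2343] yaw 13.2 F [ 0.9  0.5 -0.9] w 0.0419 q6 -0.57
shift [ 0.0495 -0.2509 -0.0009] turn [ 0.0012 -0.0021  0.0043]
```

```bash
python3 -m pendant '[[140,[0.008,-0.039,0],[0,0,0]],[140,[0.016,-0.078,0],[0,0,0]],[140,[0.024,-0.117,0],[0,0,0]],[140,[0.032,-0.156,0],[0,0,0]],[140,[0.04,-0.195,0],[0,0,0]]]'; python3 -m pendant '[[140,[0.005,-0.03,0],[0,0,0]],[140,[0.009,-0.05,0],[0,0,0]],[140,[0.009,-0.055,0],[0,0,0]],[140,[0.009,-0.055,0],[0,0,0]],[140,[0.009,-0.055,0],[0,0,0]]]'; python3 -c "
from h import *
go(.566,.1822,.119,13)
crop('side',270,180,510,430,2.4,'s12.png');crop('top',190,160,510,320,2.5,'t12.png')
"
```

```text
clock: 14.92
position: [0.5699, 0.1264, 0.2337]
ee_rot: [0.994, 0.113, 0.001, 0.0]
contact_force: [0.3, -0.5, -0.7]
gripper_width: 0.0414
clock: 15.33
position: [0.5667, 0.1794, 0.233]
ee_rot: [0.994, 0.113, 0.0, 0.0]
contact_force: [-0.2, -1.2, 0.0]
gripper_width: 0.0413
t 15.33 pos [0.5667 0.1794 0.233 ] yaw 13.0 F [-0.2 -1.2  0. ] w 0.0413 q6 -0.12
shift [-1.00e-04 -3.00e-03  1.14e-01] turn [ 0.0007 -0.0003  0.0001]
```

View pics/s12.png

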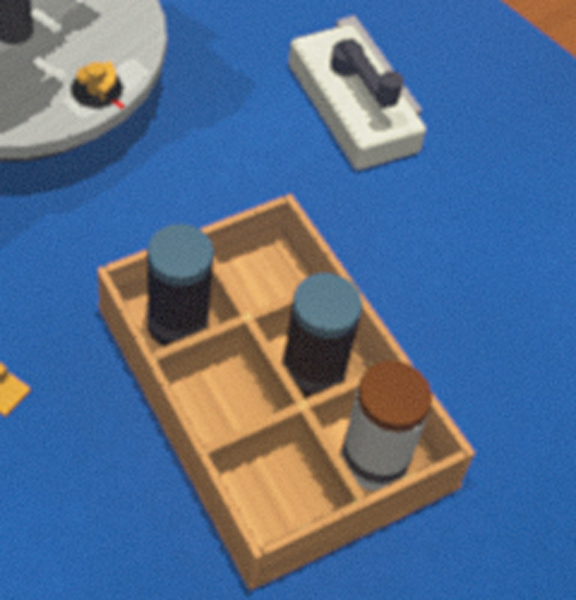

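View pics/t12.png

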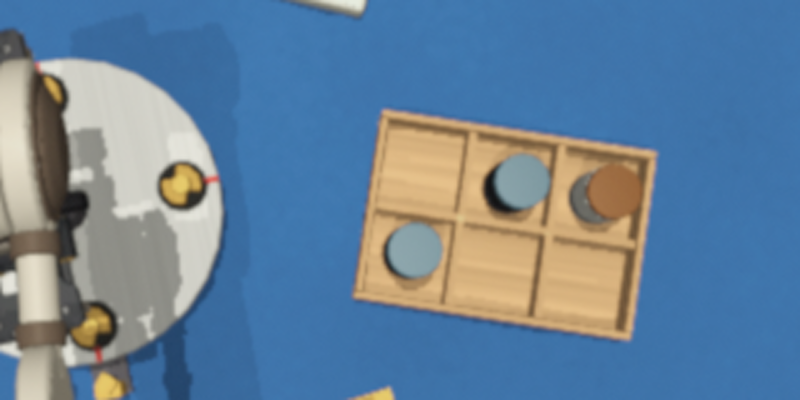

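The bronze barrel stands upright in its cell and the crate has not shifted. I go back to the knob for the 90° turn.

```bash
python3 -m pendant '[[140,[0,-0.003,0.025],[0,0,0]],[140,[0.0005,-0.003,0.055],[0,0,0]],[140,[0.0005,-0.003,0.085],[0,0,0]],[140,[0.0005,-0.003,0.105],[0,0,0]],[140,[0.0005,-0.003,0.114],[0,0,0]]]'; python3 -m pendant '[[140,[0,0,0],[0,0,0]],[140,[0,0,0],[0,0,0]]]'; python3 -c "
from h import *
go(.566,.1822,.119,13)"
```

```text
clock: 15.85
position: [0.5644, 0.1814, 0.1149]
ee_rot: [0.994, 0.112, -0.003, 0.0]
contact_force: [0.5, 0.1, 0.6]
gripper_width: 0.0416
clock: 16.02
position: [0.5671, 0.1824, 0.1194]
ee_rot: [0.994, 0.113, 0.0, 0.0]
contact_force: [-0.1, 0.8, 1.1]
gripper_width: 0.0418
t 16.02 pos [0.5671 0.1824 0.1194] yaw 12.9 F [-0.1  0.8  1.1] w 0.0418 q6 -0.12
shift [-0.0011 -0.0001  0.0004] turn [ 0.0002 -0.0007 -0.001 ]
```

```bash
python3 -m pendant '[[170,[0,0,0],[0,0,0]],[200,[0,0,0],[0,0,0]],[225,[0,0,0],[0,0,0]],[240,[0,0,0],[0,0,0]],[255,[0,0,0],[0,0,0]]]' 30;  python3 -m pendant '[[255,[0,0,0],[0,0,0]],[255,[0,0,0],[0,0,0]],[255,[0,0,0],[0,0,0]],[255,[0,0,0],[0,0,0]]]'; python3 -c "
from h import *
go(.5659,.1824,.119,103)"
```

```text
clock: 16.43
position: [0.5683, 0.1834, 0.1198]
ee_rot: [0.994, 0.113, 0.002, -0.0]
contact_force: [6.0, 1.6, -2.0]
gripper_width: 0.0135
clock: 16.77
position: [0.5682, 0.1834, 0.1198]
ee_rot: [0.994, 0.113, 0.002, -0.0]
contact_force: [5.5, 1.2, 0.7]
gripper_width: 0.0141
t 16.77 pos [0.5682 0.1834 0.1198] yaw 13.0 F [5.5 1.2 0.7] w 0.0141 q6 -0.12
shift [-0.0025  0.0005  0.0007] turn [ 0.0037 -0.0034 -1.5706]
```

```bash
python3 -m pendant '[[255,[0.001,0,0],[0,0,-0.1]],[255,[0.001,0,0],[0,0,-0.21]],[255,[0.001,0,0],[0,0,-0.32]],[255,[0.001,0,0],[0,0,-0.43]],[255,[0.001,0,0],[0,0,-0.54]]]';  python3 -m pendant '[[255,[0,0,0],[0,0,-0.11]],[255,[0,0,0],[0,0,-0.22]],[255,[0,0,0],[0,0,-0.33]],[255,[0,0,0],[0,0,-0.44]],[255,[0,0,0],[0,0,-0.54]]]'; python3 -c "
from h import *
go(.5659,.1824,.119,103)"
```

```text
clock: 17.18
position: [0.5684, 0.1835, 0.1198]
ee_rot: [0.926, 0.377, 0.001, 0.0]
contact_force: [1.1, 0.6, 1.5]
gripper_width: 0.0138
clock: 17.6
position: [0.5686, 0.1837, 0.1197]
ee_rot: [0.792, 0.61, 0.001, 0.0]
contact_force: [2.1, 2.5, 1.1]
gripper_width: 0.014
t 17.60 pos [0.5686 0.1837 0.1197] yaw 75.2 F [2.1 2.5 1.1] w 0.0140 q6 -1.20
shift [-0.002  -0.0022  0.0007] turn [ 0.0029 -0.001  -0.4858]
```

```bash
python3 -m pendant '[[255,[0,0,0],[0,0,-0.11]],[255,[0,0,0],[0,0,-0.22]],[255,[0,0,0],[0,0,-0.33]],[255,[0,0,0],[0,0,-0.44]],[255,[0,0,0],[0,0,-0.486]]]';  python3 -m pendant '[[255,[0,0,0],[0,0,0]],[255,[0,0,0],[0,0,0]]]'; python3 -c "
from h import *
go(.5659,.1824,.119,103)
crop('side',150,90,390,290,3,'s13.png');crop('top',130,170,290,330,3.75,'t13.png')"
```

```text
clock: 18.02
position: [0.5685, 0.184, 0.1197]
ee_rot: [0.622, 0.783, 0.001, 0.001]
contact_force: [2.5, 0.8, 2.2]
gripper_width: 0.014
clock: 18.18
position: [0.5685, 0.184, 0.1197]
ee_rot: [0.625, 0.781, 0.001, 0.001]
contact_force: [4.0, 3.9, 2.7]
gripper_width: 0.014
t 18.18 pos [0.5685 0.184  0.1197] yaw 102.6 F [4.  3.9 2.7] w 0.0140 q6 -1.68
shift [-0.001  -0.0029  0.0007] turn [ 0.0031 -0.0006 -0.0062]
```

View pics/s13.png

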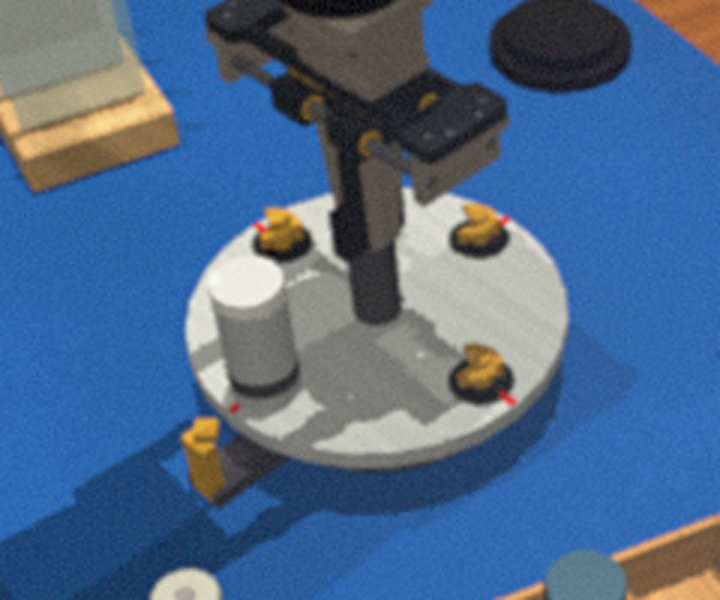

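View pics/t13.png

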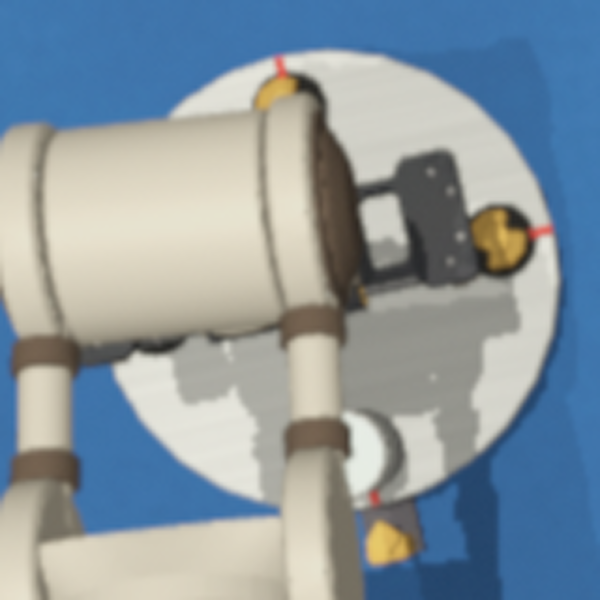

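The pale barrel is at the pointer: its red mark is at (236,407) in the side crop, the same place bronze's was. I let go of the knob, rise, and go to the barrel.

```bash
python3 -m pendant '[[200,[0,0,0],[0,0,0]],[150,[0,0,0],[0,0,0]],[140,[0,0,0],[0,0,0]],[140,[0,0,0],[0,0,0]],[140,[0,0,0],[0,0,0]]]';  python3 -m pendant '[[140,[0,0,-0.02],[0,0,0]],[140,[0,0,-0.05],[0,0,0]],[140,[0,0,-0.08],[0,0,0]],[140,[0,0,-0.1],[0,0,0]],[140,[0,0,-0.1],[0,0,0]]]'; python3 -c "
from h import *
go(.4728,.1608,.22,-47)"
```

```text
clock: 18.7
position: [0.5669, 0.1831, 0.1181]
ee_rot: [0.624, 0.781, -0.001, -0.0]
contact_force: [0.1, 0.9, 0.2]
gripper_width: 0.041
clock: 19.12
position: [0.5702, 0.1836, 0.2243]
ee_rot: [0.624, 0.781, 0.003, 0.003]
contact_force: [-0.1, 0.1, 0.3]
gripper_width: 0.0416
t 19.12 pos [0.5702 0.1836 0.2243] yaw 102.7 F [-0.1  0.1  0.3] w 0.0416 q6 -1.68
shift [-0.0007 -0.1     0.0033] turn [ 0.0048 -0.0115  2.6132]
```

```bash
python3 -m pendant '[[140,[0,-0.03,0],[0,0,0.12]],[120,[0,-0.06,0],[0,0,0.24]],[80,[0,-0.085,0],[0,0,0.36]],[40,[0,-0.097,0],[0,0,0.48]],[30,[0,-0.098,0],[0,0,0.6]]]';  python3 -m pendant '[[30,[0,0,0],[0,0,0.12]],[30,[0,0,0],[0,0,0.24]],[30,[0,0,0],[0,0,0.36]],[30,[0,0,0],[0,0,0.48]],[30,[0,0,0],[0,0,0.6]]]';python3 -m pendant '[[30,[0,0,0],[0,0,0.12]],[30,[0,0,0],[0,0,0.24]],[30,[0,0,0],[0,0,0.36]],[30,[0,0,0],[0,0,0.48]],[30,[0,0,0],[0,0,0.6]]]'; python3 -m pendant '[[30,[0,0,0],[0,0,0.12]],[30,[0,0,0],[0,0,0.24]],[30,[0,0,0],[0,0,0.36]],[30,[0,0,0],[0,0,0.48]],[30,[0,0,0],[0,0,0.6]]]'; python3 -c "
from h import *
go(.4728,.1608,.108,-47)
c=crop('side',150,90,390,290,3,'s14.png')"
```

```text
clock: 19.53
position: [0.469, 0.1614, 0.2169]
ee_rot: [0.829, 0.559, -0.001, -0.001]
contact_force: [-0.4, 0.3, -0.0]
gripper_width: 0.066
clock: 19.95
position: [0.471, 0.1615, 0.217]
ee_rot: [0.957, 0.289, -0.001, -0.0]
contact_force: [-0.4, 0.4, -0.3]
gripper_width: 0.0806
clock: 20.37
position: [0.471, 0.1616, 0.217]
ee_rot: [1.0, -0.007, -0.001, 0.0]
contact_force: [0.4, 0.5, -0.4]
gripper_width: 0.081
clock: 20.78
position: [0.471, 0.1615, 0.217]
ee_rot: [0.953, -0.302, -0.001, 0.001]
contact_force: [0.2, -0.2, 0.3]
gripper_width: 0.0809
t 20.78 pos [0.471  0.1615 0.217 ] yaw -35.1 F [ 0.2 -0.2  0.3] w 0.0809 q6 0.70
shift [ 0.0021 -0.0006  0.109 ] turn [0.002  0.0016 0.2072]
```

View pics/s14.png

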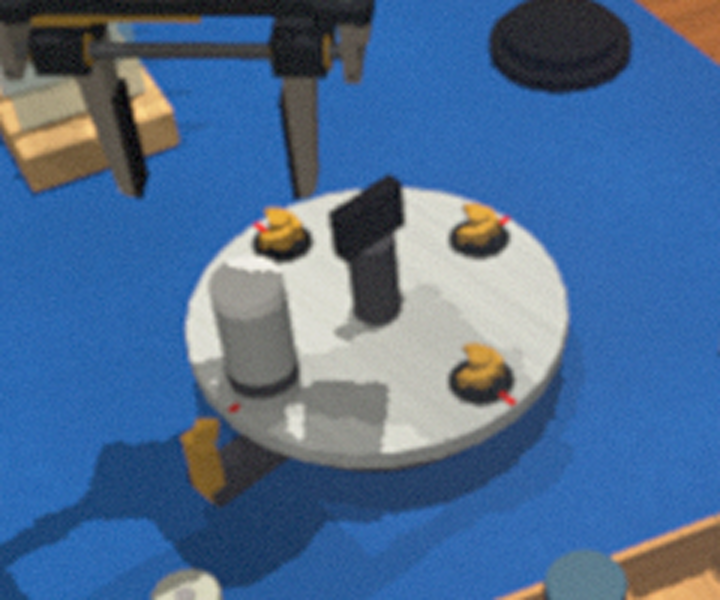

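```bash
python3 -m pendant '[[30,[0.001,-0.0005,0.01],[0,0,0.1]],[30,[0.001,-0.0005,0.03],[0,0,0.207]],[30,[0.001,-0.0005,0.06],[0,0,0.207]],[30,[0.001,-0.0005,0.09],[0,0,0.207]],[30,[0.001,-0.0005,0.107],[0,0,0.207]]]';  python3 -m pendant '[[30,[0,0,0],[0,0,0]],[30,[0,0,0],[0,0,0]],[30,[0,0,0],[0,0,0]]]'; python3 -c "
from h import *
go(.4726,.1608,.108,-47)
c=crop('side',150,90,390,290,3,'s15.png')"
```

```text
clock: 21.25
position: [0.4701, 0.1612, 0.1072]
ee_rot: [0.919, -0.395, -0.003, 0.001]
contact_force: [-0.2, -0.6, 0.3]
gripper_width: 0.0812
clock: 21.5
position: [0.4737, 0.1616, 0.1126]
ee_rot: [0.919, -0.395, 0.001, -0.0]
contact_force: [0.5, -0.4, -0.8]
gripper_width: 0.0813
t 21.50 pos [0.4737 0.1616 0.1126] yaw -46.6 F [ 0.5 -0.4 -0.8] w 0.0813 q6 0.90
shift [-0.0002  0.0013  0.0046] turn [-0.0012 -0.001   0.0073]
```

View pics/s15.png

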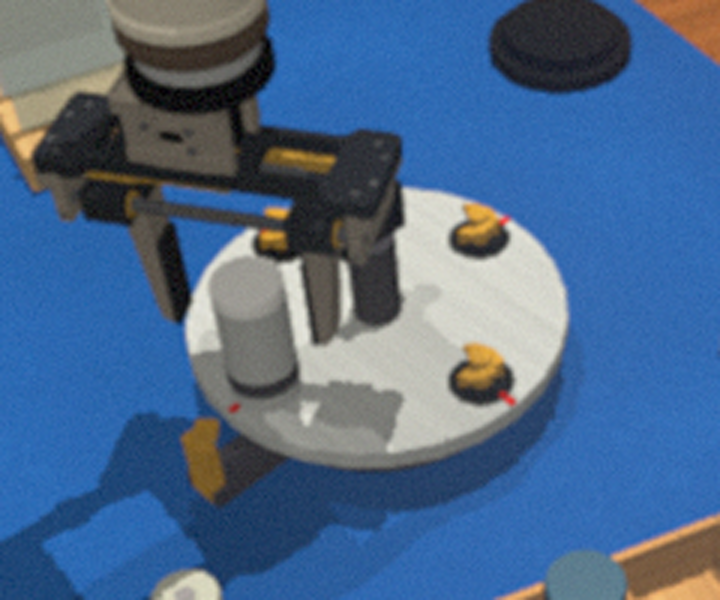

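The jaws straddle the barrel again, so I grip it.

```bash
python3 -m pendant '[[60,[0,0.0015,0.0045],[0,0,0]],[90,[0,0.0015,0.0045],[0,0,0]],[115,[0,0.0015,0.0045],[0,0,0]],[130,[0,0.0015,0.0045],[0,0,0]],[145,[0,0.0015,0.0045],[0,0,0]]]' 20;  python3 -m pendant '[[160,[0,0,0],[0,0,0]],[180,[0,0,0],[0,0,0]],[180,[0,0,0],[0,0,0]],[180,[0,0,0],[0,0,0]]]'; python3 -c "
from h import *
go(.4735,.161,.108,-47)"
```

```text
clock: 21.97
position: [0.472, 0.1605, 0.1074]
ee_rot: [0.918, -0.396, 0.0, -0.0]
contact_force: [-0.5, -0.3, 0.1]
gripper_width: 0.0498
clock: 22.3
position: [0.472, 0.1605, 0.1073]
ee_rot: [0.918, -0.396, 0.0, -0.0]
contact_force: [0.2, -0.2, 1.2]
gripper_width: 0.0435
t 22.30 pos [0.472  0.1605 0.1073] yaw -46.6 F [ 0.2 -0.2  1.2] w 0.0435 q6 0.90
shift [ 0.0007 -0.0014 -0.0007] turn [-0.0003 -0.0002  0.0063]
```

```bash
python3 -m pendant '[[180,[0,0,0],[0,0,-0.12]],[180,[0,0,0],[0,0,-0.24]],[180,[0,0,0],[0,0,-0.36]],[180,[0,0,0],[0,0,-0.48]],[180,[0,0,0],[0,0,-0.6]]]'; python3 -m pendant '[[180,[0,0,0],[0,0,-0.12]],[180,[0,0,0],[0,0,-0.24]],[180,[0,0,0],[0,0,-0.36]],[180,[0,0,0],[0,0,-0.48]],[180,[0,0,0],[0,0,-0.6]]]'; python3 -m pendant '[[180,[0,0,0],[0,0,-0.12]],[180,[0,0,0],[0,0,-0.24]],[180,[0,0,0],[0,0,-0.36]],[180,[0,0,0],[0,0,-0.48]],[180,[0,0,0],[0,0,-0.6]]]'; python3 -m pendant '[[180,[0,0,0],[0,0,-0.12]],[180,[0,0,0],[0,0,-0.24]],[180,[0,0,0],[0,0,-0.29]],[180,[0,0,0],[0,0,-0.29]],[180,[0,0,0],[0,0,-0.29]]]'; python3 -c "
from h import *
go(.4735,.161,.108,73)
c=crop('side',150,90,390,290,3,'s16.png')"
```

```text
clock: 22.72
position: [0.472, 0.1607, 0.1073]
ee_rot: [0.995, -0.104, 0.0, -0.0]
contact_force: [0.7, 0.7, 0.8]
gripper_width: 0.0438
clock: 23.13
position: [0.4733, 0.1602, 0.1075]
ee_rot: [0.981, 0.195, 0.002, 0.001]
contact_force: [3.5, -1.2, -2.1]
gripper_width: 0.044
clock: 23.55
position: [0.4751, 0.161, 0.1083]
ee_rot: [0.88, 0.476, 0.004, 0.001]
contact_force: [6.1, 2.2, -2.3]
gripper_width: 0.0435
clock: 23.97
position: [0.4744, 0.1611, 0.1081]
ee_rot: [0.803, 0.595, 0.003, 0.001]
contact_force: [5.1, 2.0, -2.0]
gripper_width: 0.0438
t 23.97 pos [0.4744 0.1611 0.1081] yaw 73.1 F [ 5.1  2.  -2. ] w 0.0438 q6 -1.19
shift [-0.0004 -0.0008  0.0001] turn [ 0.0056 -0.0034  0.0016]
```

View pics/s16.png

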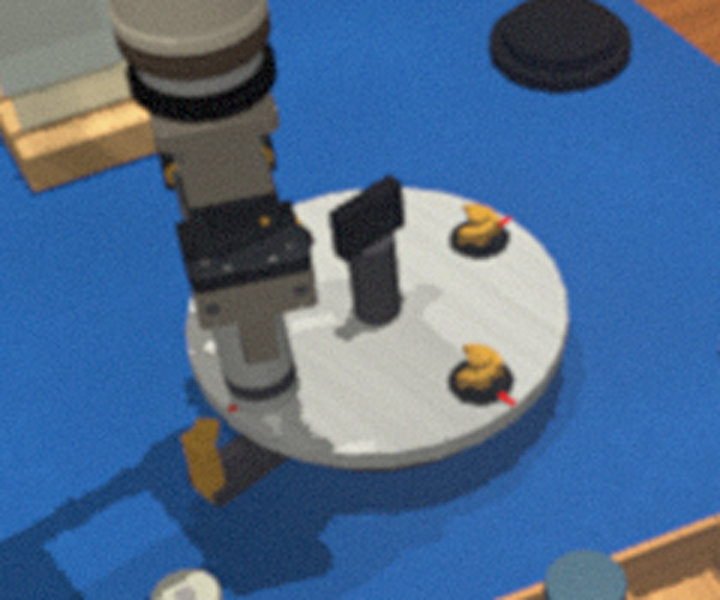

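```bash
python3 -m pendant '[[180,[0,0,-0.006],[0,0,0]],[180,[0,0,-0.014],[0,0,0]],[180,[0,0,-0.022],[0,0,0]],[180,[0,0,-0.03],[0,0,0]],[180,[0,0,-0.04],[0,0,0]]]'; python3 -m pendant '[[180,[0,0,-0.02],[0,0,0]],[180,[0,0,-0.045],[0,0,0]],[180,[0,0,-0.065],[0,0,0]],[180,[0,0,-0.078],[0,0,0]],[180,[0,0,-0.08],[0,0,0]]]'; python3 -c "
from h import *
go(.46,.0,.227,-9)
c=crop('top',310,190,470,310,5,'c5.png');c=crop('side',150,90,390,290,3,'s17.png')
"
```

```text
clock: 24.43
position: [0.4711, 0.1604, 0.1472]
ee_rot: [0.803, 0.596, -0.001, -0.0]
contact_force: [-0.3, 0.1, -2.6]
gripper_width: 0.0437
clock: 24.85
position: [0.4735, 0.1606, 0.231]
ee_rot: [0.803, 0.596, 0.002, 0.002]
contact_force: [0.3, -0.0, -2.2]
gripper_width: 0.044
t 24.85 pos [0.4735 0.1606 0.231 ] yaw 73.1 F [ 0.3 -0.  -2.2] w 0.0440 q6 -1.19
shift [-0.1576  0.0337  0.0038] turn [ 0.0031 -0.0056  1.4331]
```

View pics/c5.png

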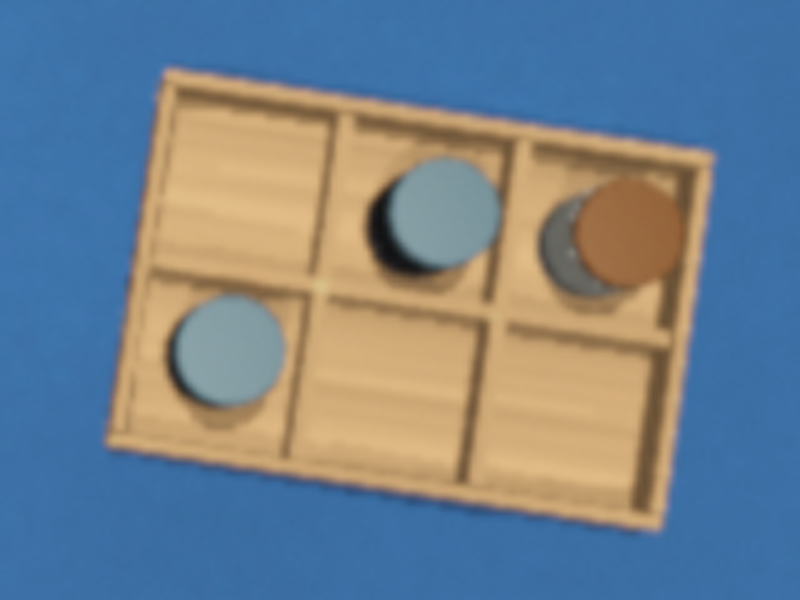

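View pics/s17.png

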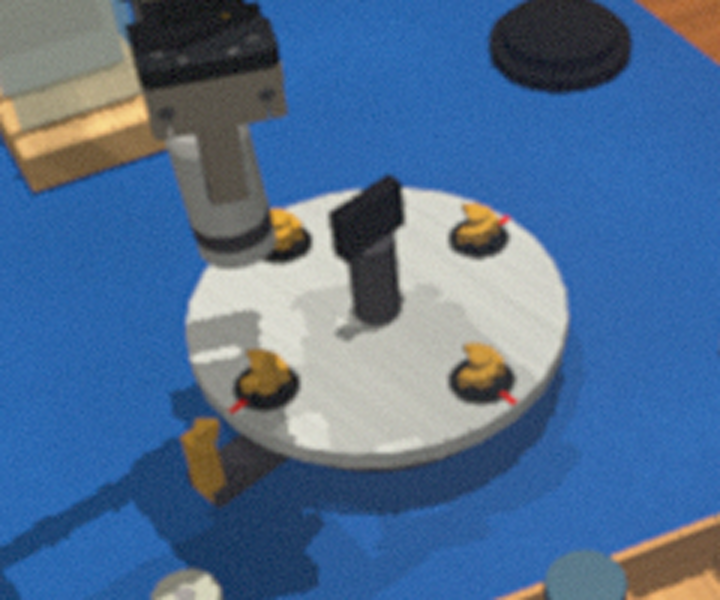

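The second barrel is off, all four studs are bare, and the crate has not moved. I carry the barrel to the near-right empty cell.

```bash
python3 -m pendant '[[180,[-0.025,0.01,0],[0,0,-0.05]],[180,[-0.06,0.024,0],[0,0,-0.1]],[180,[-0.097,0.038,0],[0,0,-0.138]],[180,[-0.134,0.053,0],[0,0,-0.138]],[180,[-0.171,0.068,0],[0,0,-0.138]]]'; python3 -m pendant '[[180,[-0.037,0.01,0],[0,0,0]],[180,[-0.073,0.02,0],[0,0,0]],[180,[-0.11,0.03,0],[0,0,0]],[180,[-0.14,0.038,0],[0,0,0]],[180,[-0.16,0.044,0],[0,0,0]]]'; python3 -c "
from h import *
go(.5061,-.2409,.227,81)
"
```

```text
clock: 25.37
position: [0.486, -0.0242, 0.2255]
ee_rot: [0.76, 0.65, -0.001, -0.001]
contact_force: [0.4, -0.2, -3.2]
gripper_width: 0.044
clock: 25.78
position: [0.5046, -0.1905, 0.2253]
ee_rot: [0.761, 0.649, -0.001, -0.001]
contact_force: [-0.2, -0.0, -2.2]
gripper_width: 0.0434
t 25.78 pos [ 0.5046 -0.1905  0.2253] yaw 80.9 F [-0.2 -0.  -2.2] w 0.0434 q6 -2.00
shift [-0.0496  0.0095 -0.0018] turn [-0.0029 -0.0004 -0.0021]
```

```bash
python3 -m pendant '[[180,[-0.03,0.006,0],[0,0,0]],[180,[-0.045,0.009,0],[0,0,0]],[180,[-0.049,0.0095,0],[0,0,0]],[180,[-0.049,0.0095,0],[0,0,0]],[180,[-0.049,0.0095,0],[0,0,0]]]'; python3 -c "
from h import *
go(.5061,-.2409,.12,81)
c=crop('side',270,180,510,430,2.4,'s18.png');c=crop('top',310,190,470,310,5,'c6.png')
"
```

```text
clock: 26.2
position: [0.5072, -0.2364, 0.2264]
ee_rot: [0.76, 0.65, 0.0, -0.001]
contact_force: [1.1, 0.5, -1.8]
gripper_width: 0.0438
t 26.20 pos [ 0.5072 -0.2364  0.2264] yaw 81.0 F [ 1.1  0.5 -1.8] w 0.0438 q6 -2.07
shift [-0.0048 -0.0002  0.1064] turn [-0.0013 -0.0015  0.0007]
```

View pics/s18.png

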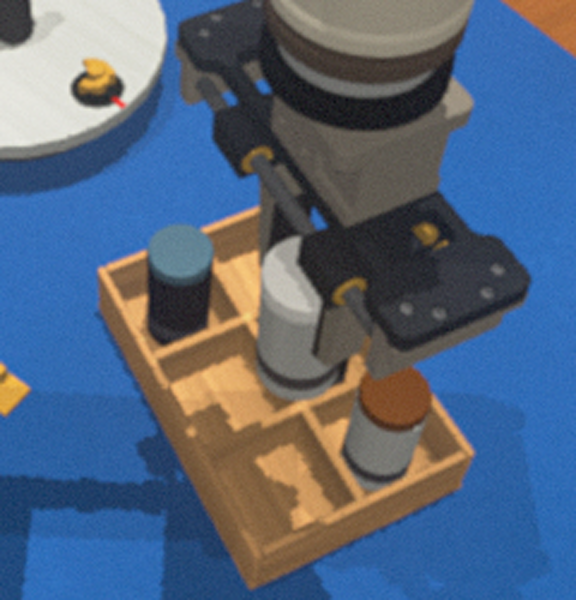

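View pics/c6.png

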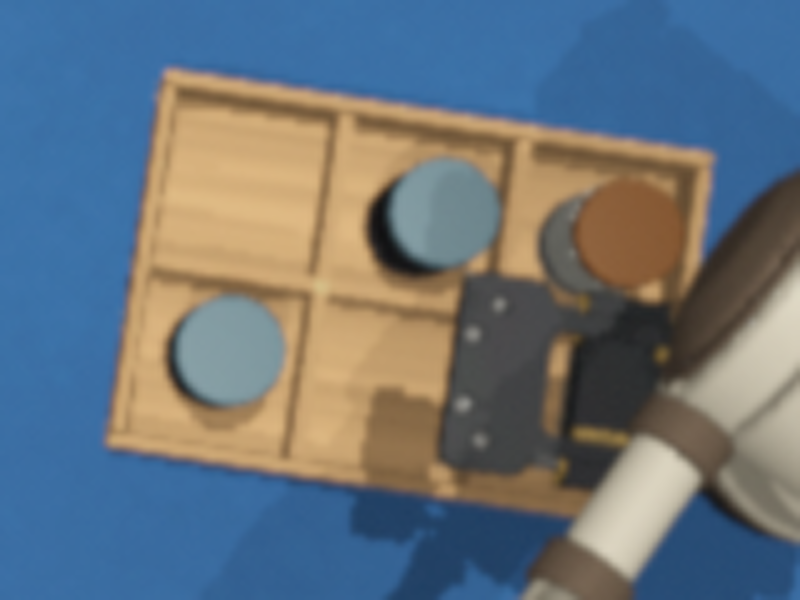

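```bash
python3 -m pendant '[[180,[-0.003,0,0.02],[0,0,0]],[180,[-0.0035,0,0.045],[0,0,0]],[180,[-0.0035,0,0.07],[0,0,0]],[180,[-0.0035,0,0.09],[0,0,0]],[180,[-0.0035,0,0.1],[0,0,0]]]'; python3 -m pendant '[[180,[0,0,0],[0,0,0]],[180,[0,0,0],[0,0,0]]]';python3 -c "
from h import *
go(.5061,-.2409,.06,81)
c=crop('side',270,180,510,430,2.4,'s19.png')
"
```

```text
clock: 26.72
position: [0.5055, -0.2387, 0.1242]
ee_rot: [0.76, 0.65, -0.0, -0.002]
contact_force: [-0.4, 0.5, -2.0]
gripper_width: 0.0436
clock: 26.88
position: [0.5072, -0.2405, 0.1276]
ee_rot: [0.76, 0.65, 0.0, 0.0]
contact_force: [0.5, 0.3, -2.7]
gripper_width: 0.0435
t 26.88 pos [ 0.5072 -0.2405  0.1276] yaw 81.1 F [ 0.5  0.3 -2.7] w 0.0435 q6 -2.07
shift [-0.0005 -0.001   0.0676] turn [ 0.0001 -0.      0.0012]
```

View pics/s19.png

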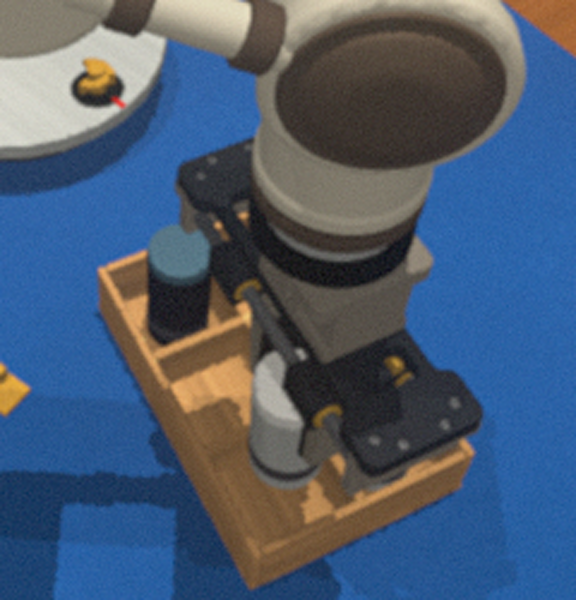

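```bash
python3 -m pendant '[[180,[0,-0.0005,0.015],[0,0,0]],[180,[0,-0.001,0.032],[0,0,0]],[180,[0,-0.001,0.046],[0,0,0]],[180,[0,-0.001,0.056],[0,0,0]],[180,[0,-0.001,0.06],[0,0,0]]]'; python3 -m pendant '[[180,[0,0,0],[0,0,0]],[180,[0,0,0.001],[0,0,0]],[180,[0,0,0.002],[0,0,0]]]';python3 -c "
from h import *
go(.5061,-.2409,.06,81)
"
```

```text
clock: 27.35
position: [0.506, -0.2409, 0.067]
ee_rot: [0.76, 0.65, 0.0, 0.0]
contact_force: [0.1, 0.1, -2.6]
gripper_width: 0.0436
clock: 27.6
position: [0.5068, -0.2416, 0.0665]
ee_rot: [0.76, 0.65, 0.0, 0.001]
contact_force: [-0.7, -0.5, -2.5]
gripper_width: 0.0433
t 27.60 pos [ 0.5068 -0.2416  0.0665] yaw 81.0 F [-0.7 -0.5 -2.5] w 0.0433 q6 -2.07
shift [ 0.0006 -0.0009  0.0065] turn [0.0023 0.0012 0.0003]
```

```bash
python3 -m pendant '[[180,[0,0,0.001],[0,0,0]],[180,[0,0,0.002],[0,0,0]],[180,[0,0,0.003],[0,0,0]],[180,[0,0,0.004],[0,0,0]],[180,[0,0,0.005],[0,0,0]]]'; python3 -m pendant '[[180,[0,0,0.001],[0,0,0]],[180,[0,0,0.0015],[0,0,0]],[180,[0,0,0.002],[0,0,0]],[180,[0,0,0.002],[0,0,0]]]'; python3 -c "
from h import *
go(.5061,-.2409,.06,81)
c=crop('side',270,180,510,430,2.4,'s20.png')
"
```

```text
clock: 28.02
position: [0.5062, -0.2411, 0.0604]
ee_rot: [0.76, 0.65, 0.0, 0.0]
contact_force: [0.3, 1.8, 4.4]
gripper_width: 0.0435
clock: 28.35
position: [0.5073, -0.2412, 0.06]
ee_rot: [0.76, 0.65, 0.001, 0.001]
contact_force: [0.8, 2.8, 7.6]
gripper_width: 0.0435
t 28.35 pos [ 0.5073 -0.2412  0.06  ] yaw 81.0 F [0.8 2.8 7.6] w 0.0435 q6 -2.07
shift [ 0.0001 -0.0012 -0.    ] turn [0.0026 0.0002 0.0002]
```

View pics/s20.png

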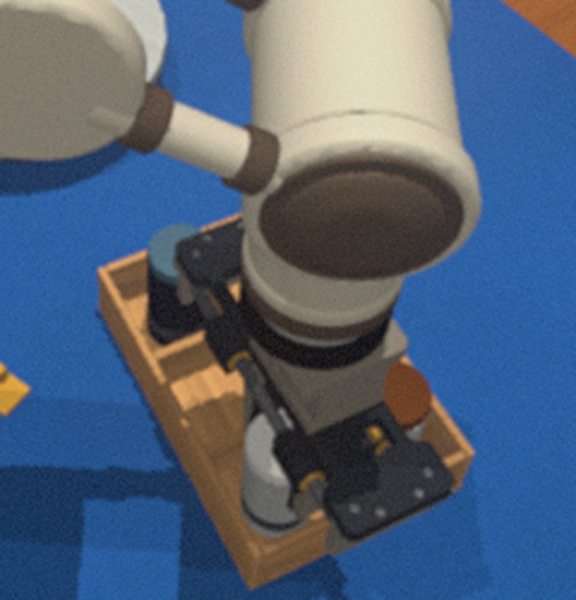

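The barrel is on the floor at about 7.6 N. I release and rise.

```bash
python3 -m pendant '[[125,[0,0,0],[0,0,0]],[110,[0,0,0],[0,0,0]],[90,[0,0,0],[0,0,0]],[75,[0,0,0],[0,0,0]],[70,[0,0,0],[0,0,0]]]'; python3 -m pendant '[[70,[0,0,-0.01],[0,0,0]],[70,[0,0,-0.035],[0,0,0]],[70,[0,0,-0.07],[0,0,0]],[70,[0,0,-0.105],[0,0,0]],[70,[0,0,-0.14],[0,0,0]]]'; python3 -c "
from h import *
go(.42,-.02,.24,81)
"
```

```text
clock: 28.82
position: [0.5057, -0.2409, 0.0579]
ee_rot: [0.76, 0.65, -0.0, -0.0]
contact_force: [0.1, 0.7, -0.1]
gripper_width: 0.0664
clock: 29.23
position: [0.5056, -0.2408, 0.2002]
ee_rot: [0.76, 0.65, -0.0, -0.0]
contact_force: [0.6, -1.3, 0.1]
gripper_width: 0.0661
t 29.23 pos [ 0.5056 -0.2408  0.2002] yaw 81.0 F [ 0.6 -1.3  0.1] w 0.0661 q6 -2.07
shift [ 0.2047 -0.119  -0.0398] turn [-0.      0.      0.0003]
```

```bash
python3 -m pendant '[[70,[0.02,-0.012,-0.01],[0,0,0]],[70,[0.055,-0.03,-0.02],[0,0,0]],[70,[0.085,-0.05,-0.03],[0,0,0]],[70,[0.12,-0.07,-0.04],[0,0,0]],[70,[0.155,-0.09,-0.04],[0,0,0]]]'; python3 -m pendant '[[70,[0.03,-0.02,0],[0,0,0]],[70,[0.05,-0.03,0],[0,0,0]],[70,[0.05,-0.03,0],[0,0,0]],[70,[0.05,-0.03,0],[0,0,0]],[70,[0.05,-0.03,0],[0,0,0]]]'; python3 -c "
from h import *
go(.42,-.02,.24,81)
c=camera('side');cv2.imwrite('pics/s21.png',c['frame'][:,:,::-1]);c=camera('top');cv2.imwrite('pics/t21.png',c['frame'][:,:,::-1])
"
```

```text
clock: 29.65
position: [0.4413, -0.073, 0.241]
ee_rot: [0.761, 0.649, 0.001, 0.002]
contact_force: [1.2, -0.0, 0.6]
gripper_width: 0.0667
clock: 30.07
position: [0.4197, -0.0203, 0.2386]
ee_rot: [0.76, 0.65, 0.0, 0.001]
contact_force: [-0.1, 0.0, -0.1]
gripper_width: 0.0669
t 30.07 pos [ 0.4197 -0.0203  0.2386] yaw 81.0 F [-0.1  0.  -0.1] w 0.0669 q6 -1.75
shift [ 0.0004  0.0002 -0.0014] turn [0.001  0.0006 0.0002]
```

View pics/s21.png

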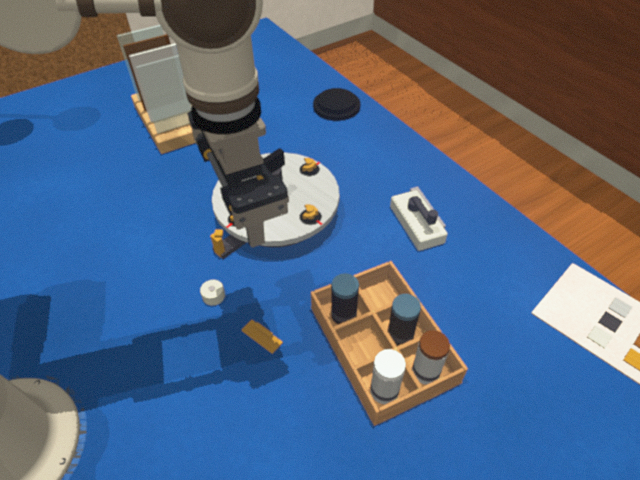

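View pics/t21.png

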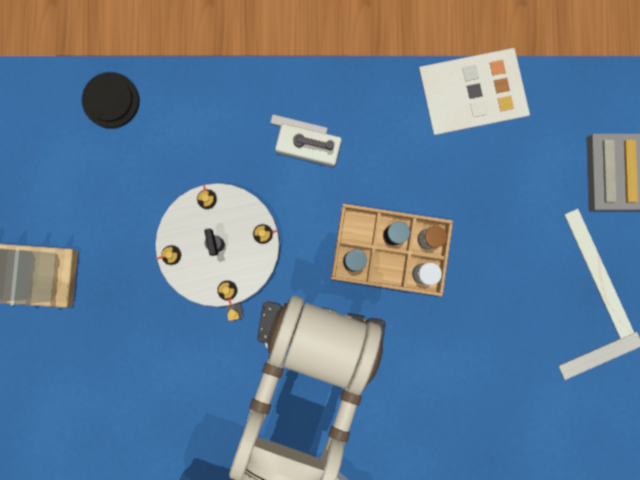

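All four studs are bare and the crate has four upright barrels in separate cells. In the side view the roller (212,292), keep (262,336) and operator (418,218) are where they started. One quick numeric check before I hand in.

```bash
python3 -c "
from h import *
c=camera('top')
print(p2w(c,428.5,273.5,.096).round(3),'exp .506 -.241;',p2w(c,436,237,.096).round(3),'exp .580 -.253')
b=cv2.imread('pics/top0.png')[:,:,::-1].astype(int)
for n,(x0,y0,x1,y1) in dict(oper=(268,112,345,170),keep=(312,312,352,340)).items(): print(n,np.abs(c['frame'][y0:y1,x0:x1].astype(int)-b[y0:y1,x0:x1]).mean())
a=cv2.imread('pics/side0.png')[:,:,::-1].astype(int); s=camera('side')['frame'].astype(int)
for n,(x0,y0,x1,y1) in dict(roller=(195,275,230,310),oper=(385,180,450,255)).items(): print(n,np.abs(s[y0:y1,x0:x1]-a[y0:y1,x0:x1]).mean())
sign_off()
"
```

```text
[ 0.506 -0.238  0.096] exp .506 -.241; [ 0.577 -0.254  0.096] exp .580 -.253
oper 0.4792506344230482
keep 55.164880952380955
roller 13.675102040816327
oper 11.21565811965812
the job is handed in; nothing more can be done
```

The turret is cleared: both aluminium barrels on it, bronze and the white-topped one (I took it as frosted), now stand in the oak crate, and I handed the job in at about 30 s of the 210 s. For each, I turned the turret by the knob until the barrel stood at the brass pointer. There I unscrewed it 120° anticlockwise, lifted it off and set it down in its own empty cell, with about 4 to 8 N at touchdown.

- **Barrels:** in the last pictures all four studs are bare, and both aluminium and both black barrels look upright in separate cells. The two I placed measure within about 3 mm of where I aimed.
- **Crate:** it looks where it was at the start. I saw no knock before handing in.
- **Operator, roller and keep:** I compared their image areas with the first pictures.
  - **Operator:** unchanged in the top view (difference 0.5). The side view differed by about 11, and I did not look into why.
  - **Roller:** differed by about 14 in the side view, which I put down to the arm's shadow.
  - **Keep:** failed the top-view check (difference 55). The gripper hides it there, so that reading says nothing about the keep.
  - By eye in the side view, all three sit where they started.

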